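# Line up the glaze blend tiles by shade

## Task

Four standing glaze test tiles, shading from cream through pale and medium blue to very dark blue, are mixed up in the ware tray. Stand them on the four pads of the wooden rack in order of shade, one upright tile in the middle of each pad and square to it, so that the row runs from the cream tile at the cream jar's end to the darkest blue tile at the blue jar's end. Leave both jars standing where they are.

Things in the scene. Friction and masses are not known exactly. Their poses are not given: they have to be found in the camera images.
- tile_cream: L-shaped standing test tile, cream-white glaze, the lightest. 90 g, 72 mm high. Foot 44 (x) x 38 (y) x 10 mm; upright plate 8 mm thick, 38 mm wide on the foot's -x edge, mid-plane at x = -18 mm. Origin: centre of underside; z up, x from plate to foot's free edge. Starts in the right ware tray (floor 2 mm, rim 24 mm), plate roughly facing the robot. Grasp from above across the plate, 50 mm above underside.
- tile_pale: L-shaped standing test tile, pale sky-blue glaze, second lightest. 90 g, 72 mm high. Foot 44 (x) x 38 (y) x 10 mm; upright plate 8 mm thick, 38 mm wide on the foot's -x edge, mid-plane at x = -18 mm. Origin: centre of underside; z up, x from plate to foot's free edge. Starts in the right ware tray (floor 2 mm, rim 24 mm), plate roughly facing the robot. Grasp from above across the plate, 50 mm above underside.
- tile_mid: L-shaped standing test tile, medium blue glaze, second darkest. 90 g, 72 mm high. Foot 44 (x) x 38 (y) x 10 mm; upright plate 8 mm thick, 38 mm wide on the foot's -x edge, mid-plane at x = -18 mm. Origin: centre of underside; z up, x from plate to foot's free edge. Starts in the right ware tray (floor 2 mm, rim 24 mm), plate roughly facing the robot. Grasp from above across the plate, 50 mm above underside.
- tile_deep: L-shaped standing test tile, very dark navy-blue glaze, the darkest. 90 g, 72 mm high. Foot 44 (x) x 38 (y) x 10 mm; upright plate 8 mm thick, 38 mm wide on the foot's -x edge, mid-plane at x = -18 mm. Origin: centre of underside; z up, x from plate to foot's free edge. Starts in the right ware tray (floor 2 mm, rim 24 mm), plate roughly facing the robot. Grasp from above across the plate, 50 mm above underside.
- pad_1: Flat light pad with grey border fixed on the wooden rack, the leftmost of the row of four seen by the robot. 56 (x) x 50 (y) x 3 mm. Origin: centre of underside; top at z = +3 mm, 13 mm above the bench. x across the row, away from the robot; y along the row, to the left. Pads are 62 mm apart. Keep clear of the 0.26 m high tool chest behind: its open drawer reaches to x = 0.60 m.
- pad_2: Flat light pad with grey border fixed on the wooden rack, second from the left of the row of four seen by the robot. 56 (x) x 50 (y) x 3 mm. Origin: centre of underside; top at z = +3 mm, 13 mm above the bench. x across the row, away from the robot; y along the row, to the left. Pads are 62 mm apart. Keep clear of the 0.26 m high tool chest behind: its open drawer reaches to x = 0.60 m.
- pad_3: Flat light pad with grey border fixed on the wooden rack, second from the right of the row of four seen by the robot. 56 (x) x 50 (y) x 3 mm. Origin: centre of underside; top at z = +3 mm, 13 mm above the bench. x across the row, away from the robot; y along the row, to the left. Pads are 62 mm apart. Keep clear of the 0.26 m high tool chest behind: its open drawer reaches to x = 0.60 m.
- pad_4: Flat light pad with grey border fixed on the wooden rack, the rightmost of the row of four seen by the robot. 56 (x) x 50 (y) x 3 mm. Origin: centre of underside; top at z = +3 mm, 13 mm above the bench. x across the row, away from the robot; y along the row, to the left. Pads are 62 mm apart. Keep clear of the 0.26 m high tool chest behind: its open drawer reaches to x = 0.60 m.
- jar_cream: Closed glaze jar with cream body and black lid with a round dab of its cream glaze on top, 58 mm across, 73 mm high, 210 g, loose; a reference that stays put. Stands on the bench 92 mm behind one end pad of the row (which end differs from start to start), the other jar behind the other end pad. Origin: centre of underside, z up.
- jar_blue: Closed glaze jar with blue body and black lid with a round dab of its blue glaze on top, 58 mm across, 73 mm high, 210 g, loose; a reference that stays put. Stands on the bench 92 mm behind one end pad of the row (which end differs from start to start), the other jar behind the other end pad. Origin: centre of underside, z up.
There are look-alikes about, which are no part of the job. What is shaped like the tile_deep but green is not meant. Leave any orange look-alike of the tile_mid alone.

How it is judged (in metres and radians):
At the end, for the whole second after the job is handed in: Tiles in order cream, pale, medium, dark from cream jar to blue jar, one per pad: centres within 12 mm, sides parallel within 0.25 rad (plate may face either way), resting on the pad within 4 mm, upright within 0.09 rad, at rest; jars upright within 0.1 rad, moved under 20 mm (((horizontal distance between jar_cream and pad_1 below 0.14 m and horizontal distance between tile_cream and pad_1 below 0.012 m and z of tile_cream in the frame of pad_1 between -0.001 and 0.007 m and angle between the x axis of tile_cream and the x axis of pad_1, either way round below 0.25 rad and horizontal distance between tile_pale and pad_2 below 0.012 m and z of tile_pale in the frame of pad_2 between -0.001 and 0.007 m and angle between the x axis of tile_pale and the x axis of pad_2, either way round below 0.25 rad and horizontal distance between tile_mid and pad_3 below 0.012 m and z of tile_mid in the frame of pad_3 between -0.001 and 0.007 m and angle between the x axis of tile_mid and the x axis of pad_3, either way round below 0.25 rad and horizontal distance between tile_deep and pad_4 below 0.012 m and z of tile_deep in the frame of pad_4 between -0.001 and 0.007 m and angle between the x axis of tile_deep and the x axis of pad_4, either way round below 0.25 rad) or (horizontal distance between jar_blue and pad_1 below 0.14 m and horizontal distance between tile_deep and pad_1 below 0.012 m and z of tile_deep in the frame of pad_1 between -0.001 and 0.007 m and angle between the x axis of tile_deep and the x axis of pad_1, either way round below 0.25 rad and horizontal distance between tile_mid and pad_2 below 0.012 m and z of tile_mid in the frame of pad_2 between -0.001 and 0.007 m and angle between the x axis of tile_mid and the x axis of pad_2, either way round below 0.25 rad and horizontal distance between tile_pale and pad_3 below 0.012 m and z of tile_pale in the frame of pad_3 between -0.001 and 0.007 m and angle between the x axis of tile_pale and the x axis of pad_3, either way round below 0.25 rad and horizontal distance between tile_cream and pad_4 below 0.012 m and z of tile_cream in the frame of pad_4 between -0.001 and 0.007 m and angle between the x axis of tile_cream and the x axis of pad_4, either way round below 0.25 rad)) and angle between each of tile_cream, tile_pale, tile_mid, tile_deep's own z axis and vertical below 0.09 rad and linear speed of each of tile_cream, tile_pale, tile_mid, tile_deep below 0.01 m/s and angular speed of each of tile_cream, tile_pale, tile_mid, tile_deep below 0.1 rad/s and distance of each of jar_cream, jar_blue from where it was at the start of the episode below 0.02 m and angle between each of jar_cream, jar_blue's own z axis and vertical below 0.1 rad); the robot touches nothing.
It fails at once if the cream jar is pushed away (more than 20 mm) or tipped (distance of jar_cream from where it was at the start of the episode above 0.02 m or angle between jar_cream's own z axis and vertical above 0.3 rad).
It fails at once if the blue jar is pushed away (more than 20 mm) or tipped (distance of jar_blue from where it was at the start of the episode above 0.02 m or angle between jar_blue's own z axis and vertical above 0.3 rad).
It also fails if it takes over 106 s, if anything falls off the work surface, if the arm or the gripper's body presses on something with over 40 N, if the wrist force passes 120 N, or if a joint passes its speed limit or range.

## Robot

A 7-joint arm with a two-finger parallel gripper is mounted at the origin on a cart in front of the work surface, level with it; the furniture and walls round the work are solid. World frame = base frame: x ahead of the robot, y to its left, z up, the work surface at z = 0. Lengths are in mm, angles in rad, forces in N, time in s.
With the tool pointing down it reaches from about 425 to 1025 mm from the base axis. Payload 9.4 kg.
Tool frame: the origin (TCP) lies midway between the tips of the shut fingers; the grasp point (between the pads) lies bot.grip_point_offset behind it (bot.grip_point_offset is the distance from the TCP to the grasp point, in mm); y points along the fingers, z is the direction in which the jaws open and shut, and the axes are right-handed (so a half turn about y gives the same grasp; the last joint's range is limited). The gripper opens to 93 mm and grips with 3 to 60 N. Pads are 15 mm wide; open, the fingers measure 128 mm over their backs; the gripper's body (75 mm by 188 mm) begins 65 mm behind the grasp point.
Start: joints at [-1.231, 0.599, -0.003, 1.599, 0.002, 0.943, -0.08], TCP at [293.511, 662.93, 218.618] pointing down, gripper open.
Joint ranges: [-2.57, 2.57], [-0.35, 1.97], [-1.29, 1.29], [0.11, 2.56], [-1.05, 4.19], [0.11, 1.86], [-2.63, 2.63]. Speed limits (rad/s): [2.22, 2.22, 3.01, 3.01, 3.14, 3.14, 3.14].

## Interface

Orientations are given as a rotation vector (axis times angle).
In Python, from cell import bot gives the robot as it stands. The module is installed in compiled form; this text tells all that it offers.
- The arm moves only by the tool apply_moves, never from a script. Its argument "series" is a list of rows, each an object of numbers: "jaw": the finger opening in cm, from 0 to 9.3; "x", "y", "z": the shift along the tool's x, y, z in cm; "roll": the turn about the tool's y in rad. A call has 1 to 5 rows; each row is the pose to reach, as a shift and turn from the pose commanded when the call began, along the tool's axes at that moment; what a row does not reach only later rows make up. A row lasts 1/12 s, in which the tool goes at most 41.7 mm and 7.16 degrees, less where a joint would pass 70% of its speed; a pose out of reach is approached as far as the arm can. A call with a gripper value outside its range is refused whole. The fingers move at their own pace and stop on an object; "grip_force" is the grip in N (left out, the last holds). Time passes only in rows, so rows that repeat a pose let the fingers close. It gives the time, the measured TCP pose, the force and the opening at its end, in the units of the state.
- bot.sense(): the state, without advancing time (a new reading comes with each control period).
- bot.read_camera(name): name is "side" or "top" or "wrist"; returns a dict with "frame" (400x640x3 uint8, blue, green, red), "z_map" (400x640 float32, mm along the optical axis (not along the pixel's ray), 0 where there is no reading), "camera_matrix" (3x3 intrinsics, pixels), "D" ([k1, k2, p1, p2, k3] as OpenCV has them; the pictures are not rectified), "world_to_cam" (4x4, takes a point from world to camera coordinates); the wrist camera has in their place "mount" (4x4, takes a point from camera to tool coordinates, whose origin is the TCP and whose axes are the tool frame's). Camera axes: x right, y down, z forward; pixel columns grow to the right and rows downward; lengths in mm; the calibration is good to about 2 mm. A picture is of the moment at which its call begins: read the wrist's pose just before it.
- bot.close_job(): hands the job in, once; it reports no verdict.
Trained networks look in a picture, given as the dict that the camera call returned (one of the last four; its "shot" number tells which), for a name from the list of things; names that differ only in an ending like _2 or _b are one class to them, and where a whole thing is asked for, a point or a joint stands for the part that bears it (a point fixed in the world has none). Each returns a list of dicts, best first, with "p" (0 to 1); they miss things now and then, are a little off and sometimes report something else, mostly with a low value. They report only what shows in the picture. A call takes as long as a camera call. They do not tell look-alikes from the thing itself.
- bot.trace(picture, name): "mask" (400x640 bool, what is visible of it) and "location" ([column, row] in pixels, amid what is visible of it).
- bot.pinpoint(picture, name): "location" ([column, row] in pixels: a listed point, or the origin of a listed thing).
The state is a dict: "t": time; "joints": joint angles; "joint_velocities": joint speeds; "joint_torque": joint torques, N m; "tcp_pos": TCP position; "eef_rot": TCP orientation; "force": force on the tool from outside, world axes, zero at the start; "wrist_torque": the same for the moment, N m; "opening": finger opening in mm.
Only numpy, scipy, OpenCV 4.12 (cv2) and the standard library are available. Lean on these libraries where they do the work, as an engineer would, in place of code of your own. Each camera call takes 0.05 s, during which the arm holds its last target.

## Working session

There is one attempt and no reset: what is moved stays moved. The work goes in short steps, Python scripts to look and compute and a tool call to move; the robot and the scene stay as the last step left them, time stands still between calls to the robot, and variables do not carry over. Pictures are saved under pics/ and viewed, and the job is handed in when it is done.

Besides the shell and the picture viewer there is one more tool, called after "Request:" as name(argument=value, ...) on one line, values as JSON. apply_moves: Moves the arm, as the interface text tells. Its arguments: {"type":"object","properties":{"series":{"type":"array","items":{"type":"object","properties":{"jaw":{"type":"number"},"x":{"type":"number"},"y":{"type":"number"},"z":{"type":"number"},"roll":{"type":"number"}}}},"grip_force":{"type":"number"}},"required":["series"]}

```bash
mkdir -p pics; ls; python3 - <<'E'
from cell import bot
import cv2,pickle
s=bot.sense();print(s, bot.grip_point_offset)
for n in ("side","top","wrist"):
    p=bot.read_camera(n);cv2.imwrite(f"pics/{n}0.png",p["frame"]);pickle.dump(p,open(f"{n}0.pkl","wb"))
    print(n,p["camera_matrix"],p["D"],p.get("world_to_cam"),p.get("mount"))
E
```

```text
pics
{'t': 0.0, 'joints': array([-1.230682  ,  0.60014505, -0.00255707,  1.60014043,  0.0017957 ,
        0.94288557, -0.07984536]), 'joint_velocities': array([-6.82763575e-04,  4.90044711e-05,  3.74060503e-04,  3.03900359e-04,
       -1.93677451e-03, -1.27097531e-03, -2.37493233e-04]), 'joint_torque': array([ 7.42149928e-05, -7.65042043e+01,  1.49721667e+00, -2.52356493e+01,
       -5.24664496e-02,  1.67642708e-02,  1.16958599e-04]), 'tcp_pos': array([293.32359305, 662.47172006, 217.74160373]), 'eef_rot': array([-1.5475301 ,  0.32714296, -0.32683519]), 'force': array([-0.07511229,  0.18191233, -0.28844542]), 'wrist_torque': array([0.05693748, 0.00436066, 0.04543277]), 'opening': 92.74552973910733} 18.8
side [[374.46952733   0.         320.34472672]
 [  0.         374.46952733 200.51404557]
 [  0.           0.           1.        ]] [-0.03585796  0.          0.          0.          0.        ] [[-9.97553155e-01 -6.65019205e-02  2.15684412e-02  5.83583678e+02]
 [-4.60120929e-02  3.92233401e-01 -9.18714235e-01  7.07920871e+01]
 [ 5.26363979e-02 -9.17458693e-01 -3.94333560e-01  9.748447
[... 306 characters left out ...]
89738957e-03 -1.23631427e+01]
 [-9.96035150e-01  6.73152637e-03 -8.87055090e-02  5.83304355e+02]
 [ 8.87419418e-02  5.32111828e-03 -9.96040438e-01  1.30500680e+03]
 [ 0.00000000e+00  0.00000000e+00  0.00000000e+00  1.00000000e+00]] None
wrist [[307.00833054   0.         321.08139838]
 [  0.         307.00833054 201.31456097]
 [  0.           0.           1.        ]] [0.01143548 0.         0.         0.         0.        ] None [[ 1.10321661e-04  9.67727720e-01  2.51998112e-01 -7.04530173e+01]
 [ 7.78736042e-04 -2.51998120e-01  9.67727410e-01 -1.66045649e+02]
 [ 9.99999691e-01  8.94787171e-05 -7.81405306e-04 -2.26169178e-01]
 [ 0.00000000e+00  0.00000000e+00  0.00000000e+00  1.00000000e+00]]
```

View pics/top0.png

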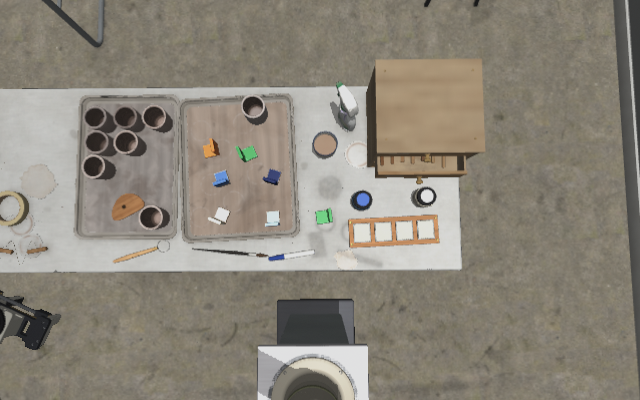

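View pics/side0.png

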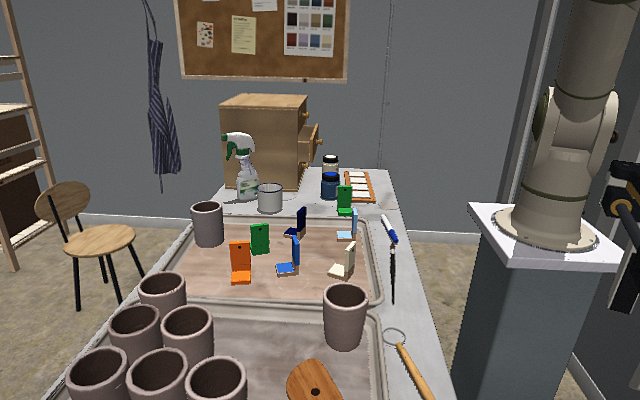

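View pics/wrist0.png

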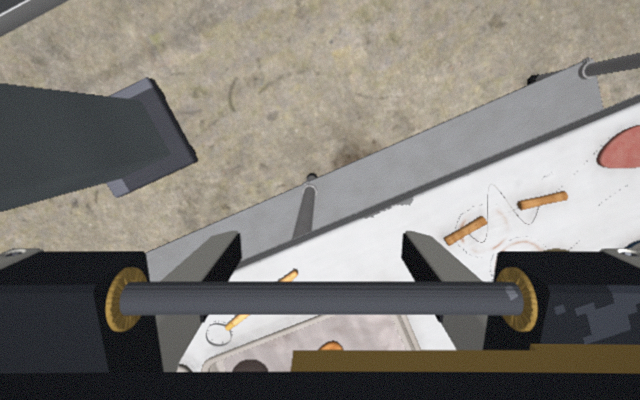

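The top view shows the mid blue tile at (222,178), navy at (272,177), and two whites at (219,215) and (273,218). The look-alikes are orange (210,148), green (247,153) and green (324,216). The blue jar is at (362,200), at the left end, and the cream jar is at (426,197). Next I'll measure and take a close crop.

```bash
cat > h.py <<'E'
import numpy as np,cv2,pickle
from scipy.spatial.transform import Rotation as R
def cloud(p,s=None):
    K=p["camera_matrix"];h,w=p["z_map"].shape
    u,v=np.meshgrid(np.arange(w),np.arange(h))
    q=cv2.undistortPoints(np.stack([u,v],-1).reshape(-1,1,2).astype(np.float64),K,p["D"]).reshape(h,w,2)
    z=p["z_map"].astype(float);P=np.stack([q[...,0]*z,q[...,1]*z,z],-1)
    if "world_to_cam" in p and p["world_to_cam"] is not None: T=np.linalg.inv(p["world_to_cam"])
    else:
        T=np.eye(4);T[:3,:3]=R.from_rotvec(s["eef_rot"]).as_matrix();T[:3,3]=s["tcp_pos"];T=T@p["mount"]
    P=P@T[:3,:3].T+T[:3,3];P[z<=0]=np.nan
    return P
def rect(pts):
    return cv2.minAreaRect(pts[:,:2].astype(np.float32))
def go(s,x,y,z,ang=None,jaw_axis=None):
    """delta in tool axes (cm) to target TCP; roll so tool z axis horizontal angle = ang (mod pi)"""
    M=R.from_rotvec(s["eef_rot"]).as_matrix()
    d=M.T@(np.array([x,y,z])-s["tcp_pos"])/10
    r=0
    zz=M[:,2];cur=np.arctan2(zz[1],zz[0])
    if ang is not None:
        dd=(ang-cur+np.pi/2)%np.pi-np.pi/2
        r=-dd if M[2,1]<0 else dd
    print("tcp",s["tcp_pos"].round(1),"zang",round(cur,3),"d(x,y,z cm)",d.round(2),"roll",round(r,3),"F",s["force"].round(1),"open",round(s["opening"],1),"t",round(s["t"],2))
E
python3 - <<'E'
from cell import bot
from h import *
s=bot.sense();print(R.from_rotvec(s["eef_rot"]).as_matrix().round(3))
p=bot.read_camera("top");C=cloud(p)
f=p["frame"]
cv2.imwrite("pics/crop1.png",cv2.resize(f[120:260,180:460],None,fx=2.8,fy=2.8,interpolation=cv2.INTER_CUBIC))
for n in ["tile_cream","tile_pale","tile_mid","tile_deep","jar_cream","jar_blue","pad_1","pad_2","pad_3","pad_4"]:
    for r in bot.pinpoint(p,n)[:4]:
        c,w=map(int,np.round(r["location"])); 
        print("pin",n,round(r["p"],2),np.round(r["location"],1),C[w,c].round(0))
    for r in bot.trace(p,n)[:6]:
        m=r["mask"];P=C[m];P=P[~np.isnan(P[:,0])]
        print("  tr",n,round(r["p"],2),np.round(r["location"],1),f[m].mean(0).round(0),"med",np.median(P,0).round(0),"zmax",np.percentile(P[:,2],95).round(0))
E
```

```text
[[ 0.914 -0.     0.405]
 [-0.405 -0.001  0.914]
 [ 0.    -1.    -0.001]]
pin tile_cream 0.79 [221.7 212. ] [536. 261.  13.]
  tr tile_cream 0.46 [222.4 210.3] [198. 201. 203.] med [524. 262.  13.] zmax 74.0
pin tile_pale 0.72 [271.5 218.1] [518. 115.  12.]
  tr tile_pale 0.55 [271.6 220.4] [211. 210. 198.] med [515. 111.  13.] zmax 76.0
pin tile_mid 0.77 [211.2 148.4] [714. 281.  76.]
pin tile_mid 0.47 [223.7 178.3] [629. 244.  72.]
  tr tile_mid 0.66 [209.4 148.2] [ 69. 121. 174.] med [720. 286.  15.] zmax 76.0
  tr tile_mid 0.64 [221.6 178.2] [169. 123.  95.] med [634. 261.  15.] zmax 76.0
pin tile_deep 0.71 [273.7 175.6] [641. 109.  16.]
pin tile_deep 0.66 [323.4 216. ] [523. -35.  12.]
pin tile_deep 0.52 [250.6 151.8] [714. 178.  12.]
  tr tile_deep 0.76 [275.3 173.5] [107.  71.  65.] med [639. 112.  14.] zmax 76.0
  tr tile_deep 0.75 [326.2 216.3] [123. 188. 106.] med [523. -38.  10.] zmax 74.0
  tr tile_deep 0.51 [247.1 152.8] [105. 164.  93.] med [709. 190.  13.] zmax 75.0
  tr jar_cream 0.88 [423.6 198.7] [121. 123. 124.] med [ 574. -318.   71.] zmax 76.0
  tr jar_cream 0.41 
[... 1884 characters left out ...]
80. -333.   13.] zmax 17.0
  tr pad_3 0.23 [221.9 212.3] [192. 196. 198.] med [522. 261.  13.] zmax 75.0
pin pad_4 0.9 [382.7 231.5] [ 475. -210.   11.]
pin pad_4 0.86 [361.  235.8] [ 463. -145.   13.]
pin pad_4 0.69 [400.3 228.2] [ 486. -259.   13.]
pin pad_4 0.61 [421.4 229.1] [ 483. -321.    9.]
  tr pad_4 0.82 [383.  231.4] [207. 215. 215.] med [ 475. -210.   13.] zmax 18.0
  tr pad_4 0.77 [402.6 232.4] [205. 213. 214.] med [ 477. -271.   12.] zmax 17.0
  tr pad_4 0.7 [360.3 234.6] [206. 214. 215.] med [ 475. -148.   12.] zmax 17.0
  tr pad_4 0.63 [423.1 227. ] [197. 206. 208.] med [ 480. -333.   13.] zmax 17.0
  tr pad_4 0.23 [221.9 212.3] [192. 196. 198.] med [522. 261.  13.] zmax 75.0
```

View pics/crop1.png

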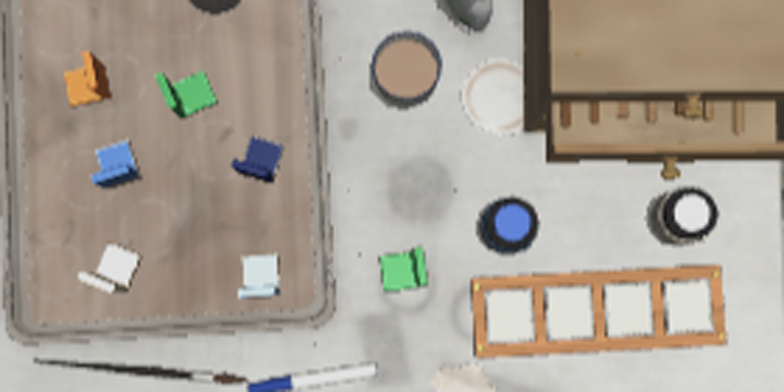

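```bash
cat >> h.py <<'E'
def ray(p,uv,z,s=None):
    K=p["camera_matrix"];q=cv2.undistortPoints(np.array(uv,float).reshape(-1,1,2),K,p["D"]).reshape(-1,2)
    if p.get("world_to_cam") is not None: T=np.linalg.inv(p["world_to_cam"])
    else:
        T=np.eye(4);T[:3,:3]=R.from_rotvec(s["eef_rot"]).as_matrix();T[:3,3]=s["tcp_pos"];T=T@p["mount"]
    d=np.c_[q,np.ones(len(q))]@T[:3,:3].T;o=T[:3,3]
    return o+d*((z-o[2])/d[:,2])[:,None]
E
python3 - <<'E'
from cell import bot
from h import *
p=bot.read_camera("top");C=cloud(p);f=p["frame"]
pc=[]
for r in bot.trace(p,"pad_1")[:4]:
    m=r["mask"].astype(np.uint8);cnt=max(cv2.findContours(m,cv2.RETR_EXTERNAL,cv2.CHAIN_APPROX_NONE)[0],key=cv2.contourArea)
    W=ray(p,cnt.reshape(-1,2),13);rc=cv2.minAreaRect(W[:,:2].astype(np.float32))
    uu=np.argwhere(m)[:,::-1];cen=ray(p,uu,13).mean(0);pc.append(cen[:2]);print("pad",cen.round(1),rc)
pc=np.array(sorted(pc,key=lambda a:-a[1]));i=np.arange(4)
px=np.polyfit(i,pc[:,0],1);py=np.polyfit(i,pc[:,1],1);print("fit",px,py,"row ang",np.arctan2(-py[0],-px[0])-np.pi/2)
for n,c in dict(cream=(530,262),pale=(515,112),mid=(634,255),deep=(639,112)).items():
    near=np.hypot(C[...,0]-c[0],C[...,1]-c[1])<50
    P=C[near];
    for lo,hi in((66,85),(25,85),(6,20)):
        Q=P[(P[:,2]>lo)&(P[:,2]<hi)]
        if lo==66:
            uv=np.argwhere(near&(C[...,2]>lo))[:,::-1];W=ray(p,uv,74);
            print(n,len(W),W.mean(0).round(1),cv2.minAreaRect(W[:,:2].astype(np.float32)))
        elif lo==25: print("  ",len(Q),rect(Q))
E
```

```text
pad [ 471.2 -147.4   13. ] ((472.17608642578125, -148.14892578125), (52.5644416809082, 58.16647720336914), 89.63848114013672)
pad [ 481.2 -332.5   13. ] ((481.2560729980469, -332.0871887207031), (46.62989044189453, 55.914730072021484), 88.512939453125)
pad [ 474.7 -208.1   13. ] ((474.7228698730469, -208.1246337890625), (43.77594757080078, 52.75720977783203), 88.98396301269531)
pad [ 477.5 -271.8   13. ] ((477.24310302734375, -271.05584716796875), (52.57984924316406, 58.16254806518555), 89.66167449951172)
fit [  3.28325671 471.2081171 ] [ -61.87795417 -147.12118035] row ang 0.05301049030766358
cream 48 [508.5 269.5  74. ] ((508.537109375, 269.4857177734375), (39.231781005859375, 9.276519775390625), 68.0210189819336)
   63 ((508.6961669921875, 270.21527099609375), (38.831031799316406, 9.293119430541992), 68.80042266845703)
pale 51 [499.5 111.3  74. ] ((498.4380187988281, 109.69747924804688), (36.3317756652832, 11.154867172241211), 89.62980651855469)
   60 ((498.74273681640625, 109.7954330444336), (11.418173789978027, 36.957611083984375), 1.113312005996704)
mid 53 [620.1 257.7  74. ] ((619.9586791992188, 257.8697814941406), (9.923163414001465, 39.11814498901367), 18.253334045410156)
   89 ((620.2919311523438, 258.4685974121094), (10.342628479003906, 38.738739013671875), 17.20193862915039)
deep 49 [624.5 117.2  74. ] ((624.192138671875, 116.90630340576172), (40.32814025878906, 9.751076698303223), 72.84228515625)
   66 ((624.5621337890625, 117.16326904296875), (39.39959716796875, 9.517416000366211), 72.9024887084961)
```

```bash
python3 - <<'E'
from cell import bot
from h import *
go(bot.sense(),508.5,269.5,200,-0.37)
E
```

```text
tcp [293.5 663.  218.6] zang 1.154 d(x,y,z cm) [ 35.58   1.86 -27.28] roll 1.524 F [-0.1  0.2  0. ] open 92.8 t 1.3
```

Request:
apply_moves(series=[{"x":18,"y":1,"z":-14,"roll":0.6,"jaw":6},{"x":18,"y":1,"z":-14,"roll":0.6,"jaw":6},{"x":18,"y":1,"z":-14,"roll":0.6,"jaw":6},{"x":18,"y":1,"z":-14,"roll":0.6,"jaw":6},{"x":18,"y":1,"z":-14,"roll":0.6,"jaw":6}])

```text
t: 1.72
tcp_pos: [392.6, 477.9, 209.6]
eef_rot: [-1.419, 0.797, -0.797]
force: [0.9, 0.4, 0.3]
opening: 64.6
```

```bash
python3 - <<'E'
from cell import bot
from h import *
go(bot.sense(),508.5,269.5,200,-0.37)
E
```

```text
tcp [392.6 477.9 209.6] zang 0.548 d(x,y,z cm) [23.82  0.96 -0.96] roll 0.918 F [0.9 0.4 0.3] open 64.6 t 1.72
```

Request:
apply_moves(series=[{"x":24,"y":1,"z":-1,"roll":0.9},{"x":24,"y":1,"z":-1,"roll":0.9},{"x":24,"y":1,"z":-1,"roll":0.9},{"x":24,"y":1,"z":-1,"roll":0.9},{"x":24,"y":1,"z":-1,"roll":0.9}])

```text
$.series[0]: bad value
```

```bash
python3 - <<'E'
from cell import bot
from h import *
go(bot.sense(),508.5,269.5,150,-0.37)
E
```

```text
tcp [392.6 477.9 209.6] zang 0.548 d(x,y,z cm) [23.82  5.96 -0.96] roll 0.918 F [0.9 0.4 0.3] open 64.6 t 1.72
```

Request:
apply_moves(series=[{"x":24,"y":1,"z":-1,"roll":0.9,"jaw":6},{"x":24,"y":1,"z":-1,"roll":0.9,"jaw":6},{"x":24,"y":1,"z":-1,"roll":0.9,"jaw":6},{"x":24,"y":1,"z":-1,"roll":0.9,"jaw":6},{"x":24,"y":1,"z":-1,"roll":0.9,"jaw":6}])

```text
t: 2.13
tcp_pos: [494.8, 296.5, 201.1]
eef_rot: [-1.171, 1.265, -1.265]
force: [0.5, 0.1, 0.1]
opening: 60.1
```

```bash
python3 - <<'E'
from cell import bot
from h import *
go(bot.sense(),508.5,269.5,150,-0.37)
E
```

```text
tcp [494.8 296.5 201.1] zang -0.077 d(x,y,z cm) [2.59 5.11 1.57] roll 0.293 F [0.5 0.1 0.1] open 60.1 t 2.13
```

Request:
apply_moves(series=[{"x":2.6,"y":5.1,"z":1.6,"roll":0.29,"jaw":6},{"x":2.6,"y":5.1,"z":1.6,"roll":0.29,"jaw":6},{"x":2.6,"y":5.1,"z":1.6,"roll":0.29,"jaw":6},{"x":2.6,"y":5.1,"z":1.6,"roll":0.29,"jaw":6}])

```text
t: 2.47
tcp_pos: [508.2, 270.0, 148.9]
eef_rot: [-1.016, 1.472, -1.473]
force: [-0.3, 0.3, 0.2]
opening: 59.7
```

```bash
python3 - <<'E'
from cell import bot
from h import *
s=bot.sense();go(s,508.5,269.5,33,-0.37)
p=bot.read_camera("wrist");cv2.imwrite("pics/w1.png",p["frame"])
C=cloud(p,s);P=C[(C[...,2]>64)&(C[...,2]<85)&(np.hypot(C[...,0]-508,C[...,1]-270)<40)]
print(len(P),P.mean(0) if len(P) else 0, rect(P) if len(P) else 0)
E
```

```text
tcp [508.2 270.  148.9] zang -0.365 d(x,y,z cm) [1.000e-02 1.159e+01 5.000e-02] roll 0.005 F [-0.3  0.3  0.2] open 59.7 t 2.47
539 [510.5816808  273.76974906  74.47145205] ((510.1936950683594, 272.22528076171875), (39.2293586730957, 9.13000202178955), 68.9703369140625)
```

View pics/w1.png

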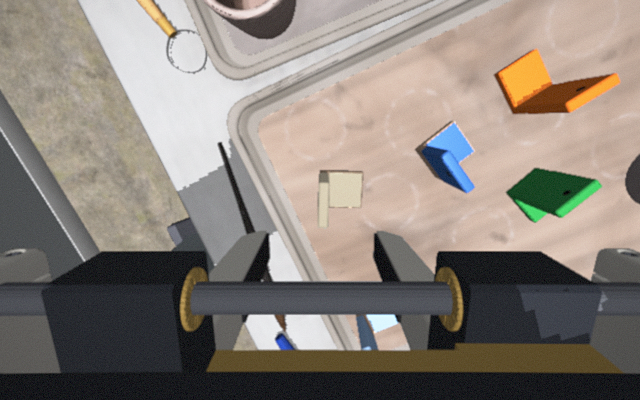

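The wrist view shows the cream tile at (340,190), cream-coloured and with its plate between the jaws. Going down.

Request:
apply_moves(series=[{"x":-0.1,"y":4,"z":0.2,"roll":0,"jaw":6},{"x":-0.1,"y":8,"z":0.2,"roll":0,"jaw":6},{"x":-0.1,"y":11.6,"z":0.2,"roll":0,"jaw":6},{"x":-0.1,"y":11.6,"z":0.2,"roll":0,"jaw":6}])

```text
t: 2.85
tcp_pos: [507.7, 271.1, 29.1]
eef_rot: [-1.026, 1.47, -1.468]
force: [-0.8, -0.4, 0.6]
opening: 59.9
```

Request:
apply_moves(series=[{"x":0,"y":0,"z":0,"roll":0,"jaw":0},{"x":0,"y":0,"z":0,"roll":0,"jaw":0},{"x":0,"y":0,"z":0,"roll":0,"jaw":0},{"x":0,"y":0,"z":0,"roll":0,"jaw":0},{"x":0,"y":0,"z":0,"roll":0,"jaw":0}], grip_force=20)

```text
t: 3.27
tcp_pos: [511.2, 272.0, 35.7]
eef_rot: [-1.013, 1.469, -1.469]
force: [-0.0, 0.2, -0.4]
opening: 31.4
```

```bash
python3 - <<'E'
from cell import bot
from h import *
s=bot.sense();go(s,508.5,269.5,33,-0.37)
E
```

```text
tcp [511.2 272.   35.7] zang -0.36 d(x,y,z cm) [ 0.33  0.27 -0.16] roll 0.01 F [-0.   0.2 -0.4] open 31.4 t 3.27
```

Request:
apply_moves(series=[{"x":0,"y":0.1,"z":0,"roll":0,"jaw":0},{"x":0,"y":0.1,"z":0,"roll":0,"jaw":0},{"x":0,"y":0.1,"z":0,"roll":0,"jaw":0},{"x":0,"y":0.1,"z":0,"roll":0,"jaw":0},{"x":0,"y":0.1,"z":0,"roll":0,"jaw":0}])

```text
t: 3.68
tcp_pos: [510.4, 271.4, 33.0]
eef_rot: [-1.016, 1.47, -1.47]
force: [-0.5, -0.2, 3.3]
opening: 7.7
```

Request:
apply_moves(series=[{"x":0,"y":0,"z":0,"roll":0,"jaw":0},{"x":0,"y":0,"z":0,"roll":0,"jaw":0}])

```text
t: 3.85
tcp_pos: [510.4, 271.4, 33.0]
eef_rot: [-1.016, 1.47, -1.47]
force: [-1.4, -0.1, 6.3]
opening: 8.1
```

```bash
python3 - <<'E'
from cell import bot
from h import *
s=bot.sense();go(s,511,272,180,0.053)
M=R.from_rotvec(s["eef_rot"]).as_matrix();print(M.round(3))
E
```

```text
tcp [510.4 271.4  33. ] zang -0.361 d(x,y,z cm) [ -0.08 -14.7    0.03] roll -0.414 F [-1.4 -0.1  6.3] open 8.1 t 3.85
[[-0.353  0.     0.936]
 [-0.936  0.    -0.353]
 [-0.    -1.     0.   ]]
```

Request:
apply_moves(series=[{"x":0,"y":-2,"z":0,"roll":0,"jaw":0},{"x":0,"y":-5,"z":0,"roll":0,"jaw":0},{"x":0,"y":-9,"z":0,"roll":0,"jaw":0},{"x":0,"y":-13,"z":0,"roll":0,"jaw":0},{"x":0,"y":-15,"z":0,"roll":0,"jaw":0}], grip_force=25)

```text
t: 4.27
tcp_pos: [511.6, 271.3, 186.6]
eef_rot: [-1.012, 1.469, -1.47]
force: [0.7, -0.1, -1.8]
opening: 7.7
```

```bash
python3 - <<'E'
from cell import bot
from h import *
s=bot.sense()
# pad4
c=np.array([481.06,-332.75])+18*np.array([-np.cos(.053),-np.sin(.053)]);print(c)
go(s,c[0],c[1],180,0.053)
E
```

```text
[ 463.08527508 -333.70355343]
tcp [511.6 271.3 186.6] zang -0.362 d(x,y,z cm) [58.3   0.55 16.88] roll -0.415 F [ 0.7 -0.1 -1.8] open 7.7 t 4.27
```

Request:
apply_moves(series=[{"x":3.5,"y":0,"z":1,"roll":-0.03,"jaw":0},{"x":7.5,"y":0,"z":2.1,"roll":-0.1,"jaw":0},{"x":11.4,"y":0,"z":3.3,"roll":-0.15,"jaw":0},{"x":15.3,"y":0,"z":4.4,"roll":-0.25,"jaw":0},{"x":19.2,"y":0,"z":5.5,"roll":-0.35,"jaw":0}])

```text
t: 4.68
tcp_pos: [493.4, 70.7, 182.7]
eef_rot: [-1.207, 1.213, -1.214]
force: [0.3, -0.4, -0.9]
opening: 7.7
```

```bash
python3 - <<'E'
from cell import bot
from h import *
go(bot.sense(),463.1,-333.7,180,.053)
E
```

```text
tcp [493.4  70.7 182.7] zang -0.006 d(x,y,z cm) [40.45  0.29 -2.8 ] roll -0.059 F [ 0.3 -0.4 -0.9] open 7.7 t 4.68
```

Request:
apply_moves(series=[{"x":4,"y":0,"z":-0.3,"roll":0,"jaw":0},{"x":8.1,"y":0,"z":-0.6,"roll":-0.02,"jaw":0},{"x":12.2,"y":0,"z":-0.9,"roll":-0.04,"jaw":0},{"x":16.3,"y":0,"z":-1.2,"roll":-0.06,"jaw":0},{"x":20.4,"y":0,"z":-1.5,"roll":-0.06,"jaw":0}])

```text
t: 5.1
tcp_pos: [476.0, -133.5, 182.7]
eef_rot: [-1.233, 1.172, -1.172]
force: [1.8, 1.0, -1.4]
opening: 7.5
```

Request:
apply_moves(series=[{"x":4,"y":0,"z":-0.2,"roll":0,"jaw":0},{"x":8,"y":0,"z":-0.4,"roll":0,"jaw":0},{"x":12,"y":0,"z":-0.6,"roll":0,"jaw":0},{"x":15,"y":0,"z":-0.6,"roll":0,"jaw":0},{"x":17,"y":0,"z":-0.6,"roll":0,"jaw":0}])

```text
t: 5.52
tcp_pos: [478.2, -305.7, 182.7]
eef_rot: [-1.231, 1.175, -1.177]
force: [0.3, 0.2, -0.2]
opening: 7.7
```

```bash
python3 - <<'E'
from cell import bot
from h import *
go(bot.sense(),463.1,-333.7,100,.053)
E
```

```text
tcp [ 478.2 -305.7  182.7] zang 0.045 d(x,y,z cm) [ 2.72  8.27 -1.63] roll -0.008 F [ 0.3  0.2 -0.2] open 7.7 t 5.52
```

Request:
apply_moves(series=[{"x":1.5,"y":1,"z":-1,"roll":-0.01,"jaw":0},{"x":2.7,"y":3,"z":-1.6,"roll":-0.01,"jaw":0},{"x":2.7,"y":6,"z":-1.6,"roll":-0.01,"jaw":0},{"x":2.7,"y":8.2,"z":-1.6,"roll":-0.01,"jaw":0},{"x":2.7,"y":8.2,"z":-1.6,"roll":-0.01,"jaw":0}])

```text
t: 5.93
tcp_pos: [462.3, -328.4, 97.0]
eef_rot: [-1.238, 1.172, -1.161]
force: [-0.9, 1.7, -0.7]
opening: 8.4
```

```bash
python3 - <<'E'
from cell import bot
from h import *
s=bot.sense();go(s,463.1,-333.7,44,.053)
p=bot.read_camera("wrist");cv2.imwrite("pics/w2.png",p["frame"])
E
```

```text
tcp [ 462.3 -328.4   97. ] zang 0.058 d(x,y,z cm) [0.56 5.3  0.08] roll 0.005 F [-0.9  1.7 -0.7] open 8.4 t 5.93
```

View pics/w2.png

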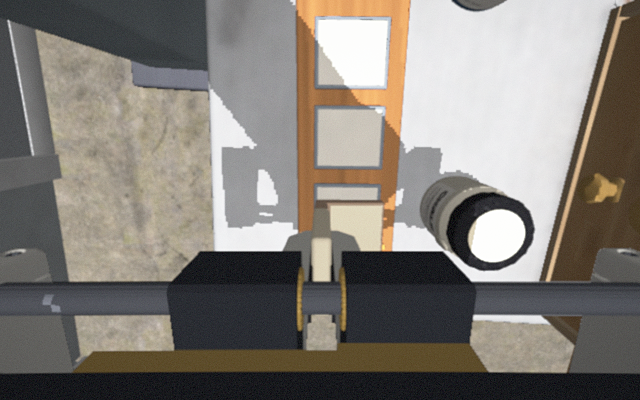

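Tile held, with its foot over pad 4 at (355,230). The jar is well clear at (490,230). I'll check the pads against this view.

```bash
cat >> h.py <<'E'
def pads(bot,cam="wrist"):
    s=bot.sense();p=bot.read_camera(cam);out=[]
    for r in bot.trace(p,"pad_1"):
        m=r["mask"].astype(np.uint8)
        if r["p"]<.4: continue
        cnt=max(cv2.findContours(m,cv2.RETR_EXTERNAL,cv2.CHAIN_APPROX_NONE)[0],key=cv2.contourArea)
        W=ray(p,cnt.reshape(-1,2),13,s);print("pad",round(r["p"],2),np.round(r["location"]),[np.round(a,1) for a in cv2.minAreaRect(W[:,:2].astype(np.float32))])
    return s,p
E
python3 - <<'E'
from cell import bot
from h import *
s,p=pads(bot);go(s,463.1,-333.7,44,.053)
E
```

```text
pad 0.85 [343. 190.] [array([ 481.4, -318.1]), array([56.9, 25.2]), np.float64(6.2)]
pad 0.67 [352.  50.] [array([ 476.7, -208.3]), array([55.2, 50.6]), np.float64(2.6)]
pad 0.6 [350. 134.] [array([ 479.3, -270.3]), array([56.6, 49.7]), np.float64(2.9)]
tcp [ 463.  -328.7   99. ] zang 0.059 d(x,y,z cm) [0.51 5.5  0.  ] roll 0.006 F [ 0.4  0.3 -0.6] open 8.2 t 5.98
```

Request:
apply_moves(series=[{"x":0.5,"y":1,"z":0.14,"roll":0,"jaw":0},{"x":0.5,"y":2.5,"z":0.14,"roll":0,"jaw":0},{"x":0.5,"y":4,"z":0.14,"roll":0,"jaw":0},{"x":0.5,"y":4.7,"z":0.14,"roll":0,"jaw":0},{"x":0.5,"y":5,"z":0.14,"roll":0,"jaw":0}])

```text
t: 6.5
tcp_pos: [466.3, -334.4, 50.4]
eef_rot: [-1.237, 1.166, -1.165]
force: [0.3, 1.4, -0.1]
opening: 7.8
```

Request:
apply_moves(series=[{"x":0,"y":0,"z":0,"roll":0,"jaw":0},{"x":0,"y":0,"z":0,"roll":0,"jaw":0},{"x":0,"y":0,"z":0,"roll":0,"jaw":0}])

```text
t: 6.75
tcp_pos: [466.6, -334.6, 51.6]
eef_rot: [-1.236, 1.165, -1.167]
force: [0.1, -0.3, -0.5]
opening: 7.5
```

```bash
python3 - <<'E'
from cell import bot
from h import *
s=bot.sense();go(s,464.5,-334,44,.053)
E
```

```text
tcp [ 466.6 -334.6   51.6] zang 0.059 d(x,y,z cm) [-0.07  0.76 -0.21] roll 0.006 F [ 0.1 -0.3 -0.5] open 7.5 t 6.75
```

Request:
apply_moves(series=[{"x":-0.05,"y":0.3,"z":-0.2,"roll":0,"jaw":0},{"x":-0.05,"y":0.5,"z":-0.2,"roll":0,"jaw":0},{"x":-0.05,"y":0.7,"z":-0.2,"roll":0,"jaw":0},{"x":-0.05,"y":0.75,"z":-0.2,"roll":0,"jaw":0},{"x":-0.05,"y":0.75,"z":-0.2,"roll":0,"jaw":0}])

```text
t: 7.17
tcp_pos: [464.1, -334.0, 43.7]
eef_rot: [-1.236, 1.166, -1.166]
force: [-1.3, 1.6, 5.4]
opening: 8.0
```

```bash
python3 - <<'E'
from cell import bot
from h import *
s=bot.sense();go(s,464.5,-334,44,.053)
E
```

```text
tcp [ 464.1 -334.    43.7] zang 0.059 d(x,y,z cm) [ 0.   -0.03  0.04] roll 0.006 F [-1.3  1.6  5.4] open 8.0 t 7.17
```

Force has risen to 5.4 N at the expected height, so the tile is in contact. Releasing with a 3 cm opening, then lifting straight up.

Request:
apply_moves(series=[{"x":0,"y":0,"z":0,"roll":0,"jaw":3},{"x":0,"y":0,"z":0,"roll":0,"jaw":3},{"x":0,"y":0,"z":0,"roll":0,"jaw":3},{"x":0,"y":0,"z":0,"roll":0,"jaw":3},{"x":0,"y":0,"z":0,"roll":0,"jaw":3}])

```text
t: 7.58
tcp_pos: [464.2, -333.9, 43.2]
eef_rot: [-1.237, 1.166, -1.166]
force: [-0.6, -0.3, 0.6]
opening: 29.8
```

Request:
apply_moves(series=[{"x":0,"y":-2,"z":0,"roll":0,"jaw":3},{"x":0,"y":-5,"z":0,"roll":0,"jaw":3},{"x":0,"y":-8,"z":0,"roll":0,"jaw":3},{"x":0,"y":-12,"z":0,"roll":0,"jaw":3},{"x":0,"y":-13,"z":0,"roll":0,"jaw":4}])

```text
t: 8.0
tcp_pos: [465.5, -335.3, 178.2]
eef_rot: [-1.235, 1.161, -1.171]
force: [0.1, -1.1, -0.1]
opening: 32.8
```

```bash
cat >> h.py <<'E'
def plate(C,c,ztop,rad=45):
    P=C[(C[...,2]>ztop-9)&(C[...,2]<ztop+9)&(np.hypot(C[...,0]-c[0],C[...,1]-c[1])<rad)]
    if len(P)<8: print("no plate",len(P));return
    (cx,cy),(w,h),a=rect(P); 
    a=a if w<h else a+90   # normal direction
    a=(a+90)%180-90
    print("plate",round(cx,1),round(cy,1),"mean",P.mean(0).round(1),"size",round(w,1),round(h,1),"normal ang",round(np.radians(a),3),len(P))
E
python3 - <<'E'
from cell import bot
from h import *
s=bot.sense();p=bot.read_camera("wrist");cv2.imwrite("pics/w3.png",p["frame"])
plate(cloud(p,s),(464,-334),85)
p=bot.read_camera("top");plate(cloud(p),(464,-334),85)
go(s,620,257.7,180,.305)
E
```

```text
plate 462.9 -332.6 mean [ 463.2 -331.5   85.3] size 8.9 38.9 normal ang 0.058 457
plate 461.0 -332.8 mean [ 461.9 -331.5   85.5] size 36.4 8.2 normal ang -0.006 46
tcp [ 465.5 -335.3  178.2] zang 0.058 d(x,y,z cm) [-58.3   -0.28  18.88] roll -0.247 F [ 0.1 -1.1 -0.1] open 32.8 t 8.0
```

View pics/w3.png

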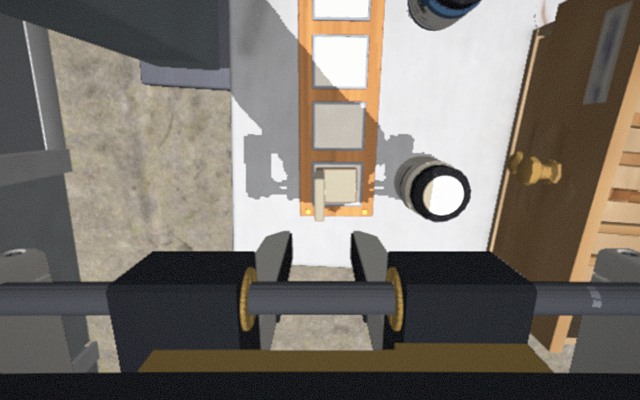

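Cream stands centred and square on pad 4 at (338,187). Pale is next.

```bash
python3 - <<'E'
from cell import bot
from h import *
go(bot.sense(),499,110.5,150,.01)
E
```

```text
tcp [ 465.3 -334.7  175.8] zang 0.059 d(x,y,z cm) [-44.25   2.5    5.98] roll 0.049 F [ 0.7  0.6 -1.4] open 38.0 t 8.1
```

Request:
apply_moves(series=[{"x":-4,"y":0,"z":0.5,"roll":0,"jaw":5},{"x":-8.1,"y":0,"z":1.1,"roll":0.02,"jaw":5},{"x":-12.2,"y":0,"z":1.6,"roll":0.05,"jaw":5},{"x":-16.3,"y":0,"z":2.2,"roll":0.05,"jaw":5},{"x":-20.4,"y":0,"z":2.7,"roll":0.05,"jaw":6}])

```text
t: 8.52
tcp_pos: [478.3, -126.8, 172.0]
eef_rot: [-1.214, 1.204, -1.202]
force: [0.5, -0.5, -0.4]
opening: 53.7
```

Request:
apply_moves(series=[{"x":-4.1,"y":0,"z":0.5,"roll":0,"jaw":6},{"x":-8.2,"y":0,"z":1.1,"roll":0,"jaw":6},{"x":-12.3,"y":0,"z":1.6,"roll":0,"jaw":6},{"x":-16.4,"y":0.5,"z":2.2,"roll":0,"jaw":6},{"x":-20.4,"y":1.5,"z":2.3,"roll":0,"jaw":6}])

```text
t: 8.93
tcp_pos: [500.8, 77.9, 157.7]
eef_rot: [-1.213, 1.202, -1.203]
force: [0.6, 1.0, 0.0]
opening: 59.9
```

```bash
python3 - <<'E'
from cell import bot
from h import *
go(bot.sense(),499,110.5,150,.01)
E
```

```text
tcp [500.8  77.9 157.7] zang 0.009 d(x,y,z cm) [-3.26  0.77 -0.15] roll -0.001 F [0.6 1.  0. ] open 59.9 t 8.93
```

Request:
apply_moves(series=[{"x":-3.2,"y":0.8,"z":-0.1,"roll":0,"jaw":6},{"x":-3.2,"y":0.8,"z":-0.1,"roll":0,"jaw":6},{"x":-3.2,"y":0.8,"z":-0.1,"roll":0,"jaw":6},{"x":-3.2,"y":0.8,"z":-0.1,"roll":0,"jaw":6},{"x":-3.2,"y":0.8,"z":-0.1,"roll":0,"jaw":6}])

```text
t: 9.35
tcp_pos: [498.8, 105.9, 150.1]
eef_rot: [-1.213, 1.204, -1.204]
force: [0.9, -0.5, -0.2]
opening: 60.0
```

```bash
python3 - <<'E'
from cell import bot
from h import *
s=bot.sense();p=bot.read_camera("wrist");cv2.imwrite("pics/w4.png",p["frame"])
plate(cloud(p,s),(499,110.5),74)
go(s,499,110.5,33,.01)
E
```

```text
plate 499.2 112.2 mean [499.1 113.5  74.6] size 9.2 39.1 normal ang 0.082 531
tcp [498.8 105.9 150.1] zang 0.007 d(x,y,z cm) [-0.47 11.71  0.03] roll -0.003 F [ 0.9 -0.5 -0.2] open 60.0 t 9.35
```

View pics/w4.png

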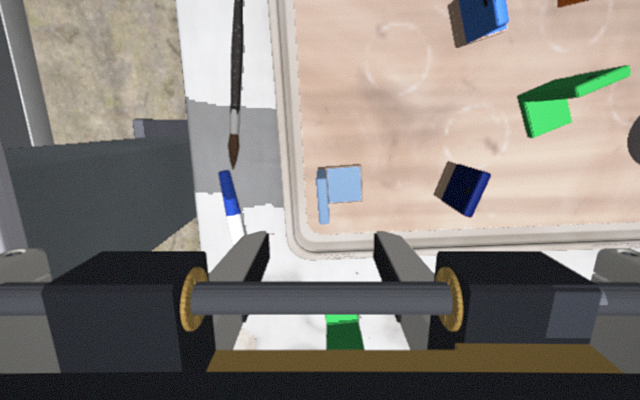

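Request:
apply_moves(series=[{"x":-0.6,"y":3,"z":0.05,"roll":-0.07,"jaw":5},{"x":-0.6,"y":7,"z":0.05,"roll":-0.07,"jaw":4},{"x":-0.6,"y":10.2,"z":0.05,"roll":-0.07,"jaw":4},{"x":-0.6,"y":11.6,"z":0.05,"roll":-0.07,"jaw":4},{"x":-0.6,"y":11.6,"z":0.05,"roll":-0.07,"jaw":4}])

```text
t: 9.82
tcp_pos: [498.2, 111.5, 31.8]
eef_rot: [-1.249, 1.155, -1.152]
force: [0.4, 0.0, 0.7]
opening: 40.3
```

Request:
apply_moves(series=[{"x":0,"y":0,"z":0,"roll":0,"jaw":3},{"x":0,"y":0,"z":0,"roll":0,"jaw":0},{"x":0,"y":0,"z":0,"roll":0,"jaw":0},{"x":0,"y":0,"z":0,"roll":0,"jaw":0},{"x":0,"y":0,"z":0,"roll":0,"jaw":0}])

```text
t: 10.23
tcp_pos: [499.9, 113.7, 35.4]
eef_rot: [-1.244, 1.15, -1.151]
force: [0.7, -0.6, -0.5]
opening: 11.2
```

Request:
apply_moves(series=[{"x":0,"y":0,"z":0,"roll":0,"jaw":0},{"x":0,"y":0,"z":0,"roll":0,"jaw":0},{"x":0,"y":0,"z":0,"roll":0,"jaw":0}])

```text
t: 10.48
tcp_pos: [499.9, 113.8, 35.2]
eef_rot: [-1.244, 1.15, -1.151]
force: [-0.8, -0.2, 8.1]
opening: 7.7
```

```bash
python3 - <<'E'
from cell import bot
from h import *
s=bot.sense();go(s,499,112,33,.08)
E
```

```text
tcp [499.9 113.8  35.2] zang 0.079 d(x,y,z cm) [ 0.17  0.22 -0.1 ] roll -0.001 F [-0.8 -0.2  8.1] open 7.7 t 10.48
```

Request:
apply_moves(series=[{"x":0,"y":-2,"z":0,"roll":0,"jaw":0},{"x":0,"y":-5,"z":0,"roll":0,"jaw":0},{"x":0,"y":-9,"z":0,"roll":0,"jaw":0},{"x":0,"y":-13,"z":0,"roll":0,"jaw":0},{"x":0,"y":-15,"z":0,"roll":0,"jaw":0}])

```text
t: 10.9
tcp_pos: [500.3, 113.5, 188.4]
eef_rot: [-1.242, 1.149, -1.152]
force: [0.8, 0.0, -0.7]
opening: 8.1
```

```bash
python3 - <<'E'
from cell import bot
from h import *
s=bot.sense();go(s,461,-270.2,185,.053)
E
```

```text
tcp [500.3 113.5 188.4] zang 0.079 d(x,y,z cm) [37.94  0.27 -6.93] roll 0.026 F [ 0.8  0.  -0.7] open 8.1 t 10.9
```

Request:
apply_moves(series=[{"x":4,"y":0,"z":-0.7,"roll":0.02,"jaw":0},{"x":8,"y":0,"z":-1.4,"roll":0.02,"jaw":0},{"x":12,"y":0,"z":-2.1,"roll":0.02,"jaw":0},{"x":16,"y":0,"z":-2.9,"roll":0.02,"jaw":0},{"x":20,"y":0,"z":-3.6,"roll":0.02,"jaw":0}])

```text
t: 11.32
tcp_pos: [478.5, -90.1, 184.8]
eef_rot: [-1.236, 1.165, -1.165]
force: [2.1, -0.3, -1.0]
opening: 7.9
```

Request:
apply_moves(series=[{"x":4,"y":0,"z":-0.7,"roll":0,"jaw":0},{"x":8,"y":0,"z":-1.4,"roll":0,"jaw":0},{"x":12,"y":0,"z":-2.1,"roll":0,"jaw":0},{"x":15.5,"y":0,"z":-2.7,"roll":0,"jaw":0},{"x":17.6,"y":0,"z":-3.2,"roll":0,"jaw":0}])

```text
t: 11.73
tcp_pos: [456.7, -270.4, 184.9]
eef_rot: [-1.236, 1.167, -1.17]
force: [-0.1, -0.8, -0.3]
opening: 7.9
```

Request:
apply_moves(series=[{"x":0,"y":0,"z":0,"roll":0,"jaw":0},{"x":0,"y":0,"z":0,"roll":0,"jaw":0},{"x":0,"y":0,"z":0,"roll":0,"jaw":0}])

```text
t: 11.98
tcp_pos: [457.6, -265.4, 184.3]
eef_rot: [-1.236, 1.166, -1.165]
force: [0.2, 0.4, -0.3]
opening: 7.9
```

```bash
python3 - <<'E'
from cell import bot
from h import *
s,p=pads(bot);go(s,461,-270.2,46.2,.053);cv2.imwrite("pics/w5.png",p["frame"])
E
```

```text
pad 0.75 [342. 185.] [array([ 480.2, -264.2]), array([56.4, 37.7]), np.float64(3.4)]
pad 0.74 [344. 132.] [array([ 477. , -208.7]), array([55.5, 50.6]), np.float64(1.4)]
pad 0.7 [343.  73.] [array([ 474.2, -146.9]), array([55.3, 50.3]), np.float64(3.2)]
tcp [ 457.6 -265.4  184.3] zang 0.059 d(x,y,z cm) [ 0.51 13.81  0.31] roll 0.006 F [ 0.2  0.4 -0.3] open 7.9 t 11.98
```

View pics/w5.png

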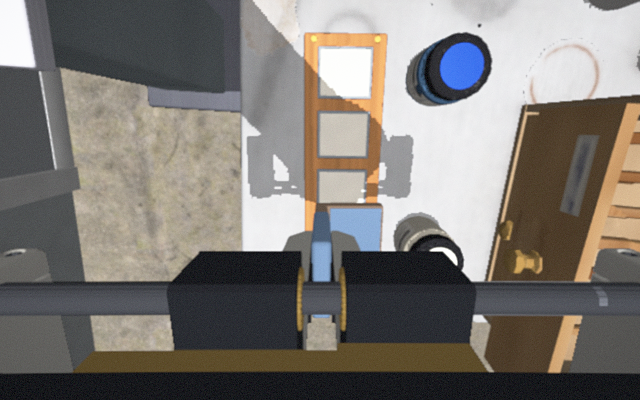

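Request:
apply_moves(series=[{"x":0.5,"y":3,"z":0.35,"roll":0,"jaw":0},{"x":0.5,"y":7,"z":0.35,"roll":0,"jaw":0},{"x":0.5,"y":11,"z":0.35,"roll":0,"jaw":0},{"x":0.5,"y":12.8,"z":0.35,"roll":0,"jaw":0},{"x":0.5,"y":13,"z":0.35,"roll":0,"jaw":0}])

```text
t: 12.5
tcp_pos: [460.3, -268.7, 51.0]
eef_rot: [-1.239, 1.169, -1.159]
force: [-0.3, -0.5, -0.5]
opening: 7.7
```

Request:
apply_moves(series=[{"x":0,"y":0,"z":0,"roll":0,"jaw":0},{"x":0,"y":0,"z":0,"roll":0,"jaw":0},{"x":0,"y":0,"z":0,"roll":0,"jaw":0}])

```text
t: 12.75
tcp_pos: [462.5, -271.2, 55.9]
eef_rot: [-1.236, 1.163, -1.167]
force: [-0.2, -0.2, -0.7]
opening: 8.0
```

```bash
python3 - <<'E'
from cell import bot
from h import *
s=bot.sense();go(s,461.5,-270.2,46,.053)
E
```

```text
tcp [ 462.5 -271.2   55.9] zang 0.06 d(x,y,z cm) [-0.1   0.99 -0.1 ] roll 0.007 F [-0.2 -0.2 -0.7] open 8.0 t 12.75
```

Request:
apply_moves(series=[{"x":-0.1,"y":0.3,"z":-0.1,"roll":0,"jaw":0},{"x":-0.1,"y":0.6,"z":-0.1,"roll":0,"jaw":0},{"x":-0.1,"y":0.8,"z":-0.1,"roll":0,"jaw":0},{"x":-0.1,"y":0.95,"z":-0.1,"roll":0,"jaw":0},{"x":-0.1,"y":0.95,"z":-0.1,"roll":0,"jaw":0}])

```text
t: 13.17
tcp_pos: [460.7, -270.2, 45.9]
eef_rot: [-1.236, 1.165, -1.166]
force: [-2.4, 1.7, 14.6]
opening: 7.8
```

```bash
python3 - <<'E'
from cell import bot
from h import *
s=bot.sense();go(s,461.5,-270.2,46,.053)
E
```

```text
tcp [ 460.7 -270.2   45.9] zang 0.059 d(x,y,z cm) [ 0.01 -0.01  0.08] roll 0.006 F [-2.4  1.7 14.6] open 7.8 t 13.17
```

In contact. Release and lift.

Request:
apply_moves(series=[{"x":0,"y":-0.05,"z":0,"roll":0,"jaw":0},{"x":0,"y":-0.05,"z":0,"roll":0,"jaw":3},{"x":0,"y":-0.05,"z":0,"roll":0,"jaw":3},{"x":0,"y":-0.05,"z":0,"roll":0,"jaw":3},{"x":0,"y":-0.05,"z":0,"roll":0,"jaw":3}])

```text
t: 13.58
tcp_pos: [460.4, -270.2, 45.2]
eef_rot: [-1.237, 1.166, -1.166]
force: [-0.1, -0.1, 0.4]
opening: 28.2
```

Request:
apply_moves(series=[{"x":0,"y":-2,"z":0,"roll":0,"jaw":3},{"x":0,"y":-5,"z":0,"roll":0,"jaw":3},{"x":0,"y":-8,"z":0,"roll":0,"jaw":3},{"x":0,"y":-12,"z":0,"roll":0,"jaw":3},{"x":0,"y":-14,"z":0,"roll":0,"jaw":4}])

```text
t: 14.0
tcp_pos: [461.0, -270.9, 188.7]
eef_rot: [-1.235, 1.164, -1.168]
force: [0.7, -0.3, 0.5]
opening: 33.3
```

```bash
python3 - <<'E'
from cell import bot
from h import *
s=bot.sense();p=bot.read_camera("wrist");cv2.imwrite("pics/w6.png",p["frame"])
C=cloud(p,s);plate(C,(461,-271),85,30)
go(s,624.5,117,185,-.3)
E
```

```text
plate 460.2 -271.3 mean [ 459.8 -270.6   85.3] size 9.3 38.6 normal ang 0.057 432
tcp [ 461.  -270.9  188.7] zang 0.058 d(x,y,z cm) [-37.77   0.36  18.59] roll 0.358 F [ 0.7 -0.3  0.5] open 33.3 t 14.0
```

View pics/w6.png

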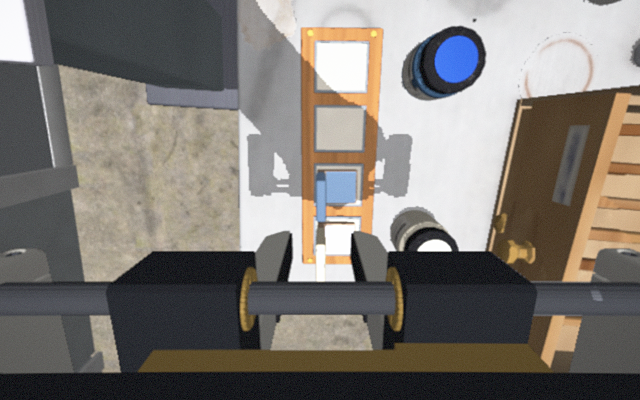

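Pale stands on pad 3 at (340,188), and cream is undisturbed behind it. Next is mid, for pad 2.

```bash
python3 - <<'E'
from cell import bot
from h import *
s=bot.sense();go(s,620.1,258,185,.305)
E
```

```text
tcp [ 462.1 -271.5  190.9] zang 0.058 d(x,y,z cm) [-51.94   0.55  18.85] roll -0.247 F [ 1.2 -1.   2.4] open 36.6 t 14.05
```

Request:
apply_moves(series=[{"x":-4,"y":0,"z":0,"roll":0,"jaw":5},{"x":-8.1,"y":0,"z":0.2,"roll":0,"jaw":5},{"x":-12.2,"y":0,"z":0.6,"roll":0,"jaw":6},{"x":-16.2,"y":0,"z":1.4,"roll":-0.03,"jaw":6},{"x":-20,"y":0,"z":2.9,"roll":-0.06,"jaw":6}])

```text
t: 14.47
tcp_pos: [475.9, -67.0, 185.1]
eef_rot: [-1.264, 1.122, -1.12]
force: [0.7, -0.9, -0.8]
opening: 59.3
```

```bash
python3 - <<'E'
from cell import bot
from h import *
s=bot.sense();go(s,620.1,258,160,.305)
E
```

```text
tcp [475.9 -67.  185.1] zang 0.119 d(x,y,z cm) [-30.55   2.51  18.19] roll -0.186 F [ 0.7 -0.9 -0.8] open 59.3 t 14.47
```

Request:
apply_moves(series=[{"x":-3.5,"y":0,"z":2.1,"roll":-0.05,"jaw":6},{"x":-7,"y":0,"z":4.2,"roll":-0.1,"jaw":6},{"x":-10.5,"y":0,"z":6.3,"roll":-0.15,"jaw":6},{"x":-14,"y":0,"z":8.4,"roll":-0.19,"jaw":6},{"x":-17.5,"y":0.5,"z":10.5,"roll":-0.19,"jaw":6}])

```text
t: 14.88
tcp_pos: [561.8, 119.5, 180.6]
eef_rot: [-1.34, 0.976, -0.977]
force: [0.6, -0.6, 0.1]
opening: 59.9
```

```bash
python3 - <<'E'
from cell import bot
from h import *
s=bot.sense();go(s,620.1,258,150,.305)
E
```

```text
tcp [561.8 119.5 180.6] zang 0.312 d(x,y,z cm) [-11.39   3.07   9.79] roll 0.007 F [ 0.6 -0.6  0.1] open 59.9 t 14.88
```

Request:
apply_moves(series=[{"x":-3.2,"y":0,"z":2.7,"roll":0,"jaw":6},{"x":-6.3,"y":0.5,"z":5.4,"roll":0,"jaw":6},{"x":-9.2,"y":1.5,"z":8,"roll":0,"jaw":6},{"x":-11.3,"y":3,"z":9.7,"roll":0,"jaw":6},{"x":-11.3,"y":3,"z":9.7,"roll":0,"jaw":6}])

```text
t: 15.3
tcp_pos: [618.4, 261.9, 146.5]
eef_rot: [-1.343, 0.976, -0.971]
force: [-0.2, 1.0, -0.9]
opening: 59.9
```

Request:
apply_moves(series=[{"x":0,"y":0,"z":0,"roll":0,"jaw":6},{"x":0,"y":0,"z":0,"roll":0,"jaw":6},{"x":0,"y":0,"z":0,"roll":0,"jaw":6}])

```text
t: 15.55
tcp_pos: [619.1, 252.8, 150.6]
eef_rot: [-1.34, 0.98, -0.981]
force: [-0.2, -0.6, 0.2]
opening: 60.1
```

```bash
python3 - <<'E'
from cell import bot
from h import *
s=bot.sense();p=bot.read_camera("wrist");cv2.imwrite("pics/w7.png",p["frame"])
C=cloud(p,s);plate(C,(620,258),74,35)
go(s,620.1,258,33,.305)
E
```

```text
plate 618.9 260.4 mean [618.6 261.4  74.7] size 8.3 39.3 normal ang 0.314 521
tcp [619.1 252.8 150.6] zang 0.307 d(x,y,z cm) [-0.48 11.76  0.26] roll 0.002 F [-0.2 -0.6  0.2] open 60.1 t 15.55
```

View pics/w7.png

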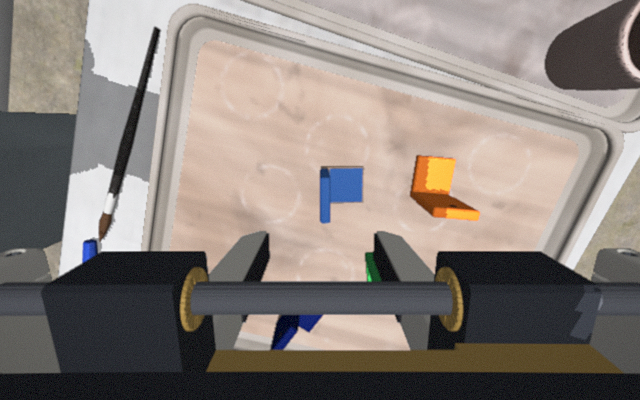

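Mid blue tile at (343,190), plate between the jaws. The orange one at (440,190) stays clear.

Request:
apply_moves(series=[{"x":-0.7,"y":3,"z":0.2,"roll":0,"jaw":5},{"x":-0.7,"y":7,"z":0.2,"roll":0,"jaw":4},{"x":-0.7,"y":10.2,"z":0.2,"roll":0,"jaw":4},{"x":-0.7,"y":11.8,"z":0.2,"roll":0,"jaw":4},{"x":-0.7,"y":11.8,"z":0.2,"roll":0,"jaw":4}])

```text
t: 16.02
tcp_pos: [617.0, 259.8, 29.3]
eef_rot: [-1.344, 0.982, -0.979]
force: [-0.3, 0.1, 0.3]
opening: 40.6
```

Request:
apply_moves(series=[{"x":0,"y":0,"z":0,"roll":0,"jaw":3},{"x":0,"y":0,"z":0,"roll":0,"jaw":0},{"x":0,"y":0,"z":0,"roll":0,"jaw":0},{"x":0,"y":0,"z":0,"roll":0,"jaw":0},{"x":0,"y":0,"z":0,"roll":0,"jaw":0}])

```text
t: 16.43
tcp_pos: [619.5, 262.2, 33.7]
eef_rot: [-1.338, 0.978, -0.979]
force: [-0.1, 0.7, -0.3]
opening: 11.4
```

Request:
apply_moves(series=[{"x":0,"y":0,"z":0,"roll":0,"jaw":0},{"x":0,"y":0,"z":0,"roll":0,"jaw":0},{"x":0,"y":0,"z":0,"roll":0,"jaw":0}])

```text
t: 16.68
tcp_pos: [619.4, 262.2, 33.5]
eef_rot: [-1.338, 0.978, -0.979]
force: [-1.2, -0.8, 6.9]
opening: 7.9
```

```bash
python3 - <<'E'
from cell import bot
from h import *
s=bot.sense();go(s,618.9,260.4,33,.305)
E
```

```text
tcp [619.4 262.2  33.5] zang 0.309 d(x,y,z cm) [ 0.15  0.05 -0.1 ] roll 0.004 F [-1.2 -0.8  6.9] open 7.9 t 16.68
```

Request:
apply_moves(series=[{"x":0,"y":-2,"z":0,"roll":0,"jaw":0},{"x":0,"y":-5,"z":0,"roll":0,"jaw":0},{"x":0,"y":-9,"z":0,"roll":0,"jaw":0},{"x":0,"y":-13,"z":0,"roll":0,"jaw":0},{"x":0,"y":-15.3,"z":0,"roll":0,"jaw":0}])

```text
t: 17.1
tcp_pos: [620.1, 262.0, 189.7]
eef_rot: [-1.336, 0.977, -0.98]
force: [0.3, 1.2, 0.1]
opening: 7.6
```

```bash
python3 - <<'E'
from cell import bot
from h import *
s=bot.sense();go(s,500,100,185,.18);go(s,459,-208,185,.053)
E
```

```text
tcp [620.1 262.  189.7] zang 0.309 d(x,y,z cm) [ 11.79   0.4  -16.36] roll 0.129 F [0.3 1.2 0.1] open 7.6 t 17.1
tcp [620.1 262.  189.7] zang 0.309 d(x,y,z cm) [ 39.89   0.33 -29.63] roll 0.256 F [0.3 1.2 0.1] open 7.6 t 17.1
```

Request:
apply_moves(series=[{"x":2.5,"y":0,"z":-3,"roll":0.03,"jaw":0},{"x":5,"y":0,"z":-6.2,"roll":0.06,"jaw":0},{"x":7.5,"y":0,"z":-9.4,"roll":0.09,"jaw":0},{"x":10,"y":0,"z":-12.7,"roll":0.12,"jaw":0},{"x":12.5,"y":0,"z":-15.9,"roll":0.15,"jaw":0}])

```text
t: 17.52
tcp_pos: [503.9, 93.1, 185.6]
eef_rot: [-1.279, 1.092, -1.092]
force: [1.0, -0.9, -1.5]
opening: 8.3
```

```bash
python3 - <<'E'
from cell import bot
from h import *
s=bot.sense();go(s,459,-208,185,.053)
E
```

```text
tcp [503.9  93.1 185.6] zang 0.158 d(x,y,z cm) [29.03  0.05 -9.17] roll 0.105 F [ 1.  -0.9 -1.5] open 8.3 t 17.52
```

Request:
apply_moves(series=[{"x":3.9,"y":0,"z":-1.2,"roll":0.03,"jaw":0},{"x":7.8,"y":0,"z":-2.4,"roll":0.06,"jaw":0},{"x":11.7,"y":0,"z":-3.7,"roll":0.1,"jaw":0},{"x":15.6,"y":0,"z":-4.9,"roll":0.1,"jaw":0},{"x":19.5,"y":0,"z":-6.2,"roll":0.1,"jaw":0}])

```text
t: 17.93
tcp_pos: [474.6, -109.5, 185.7]
eef_rot: [-1.236, 1.165, -1.166]
force: [1.9, -1.0, -1.3]
opening: 8.0
```

```bash
python3 - <<'E'
from cell import bot
from h import *
s=bot.sense();go(s,459,-208,130,.053)
E
```

```text
tcp [ 474.6 -109.5  185.7] zang 0.059 d(x,y,z cm) [ 9.74  5.57 -2.15] roll 0.006 F [ 1.9 -1.  -1.3] open 8.0 t 17.93
```

Request:
apply_moves(series=[{"x":4,"y":0.5,"z":-0.9,"roll":0,"jaw":0},{"x":7.5,"y":1,"z":-1.6,"roll":0,"jaw":0},{"x":9.5,"y":2.5,"z":-2,"roll":0,"jaw":0},{"x":9.6,"y":5,"z":-2,"roll":0,"jaw":0},{"x":9.6,"y":5.5,"z":-2,"roll":0,"jaw":0}])

```text
t: 18.35
tcp_pos: [459.3, -206.1, 128.4]
eef_rot: [-1.236, 1.17, -1.166]
force: [0.0, 0.7, -0.4]
opening: 7.7
```

Request:
apply_moves(series=[{"x":0,"y":0,"z":0,"roll":0,"jaw":0},{"x":0,"y":0,"z":0,"roll":0,"jaw":0},{"x":0,"y":0,"z":0,"roll":0,"jaw":0}])

```text
t: 18.6
tcp_pos: [461.4, -204.2, 131.2]
eef_rot: [-1.236, 1.164, -1.165]
force: [0.2, 0.2, -0.7]
opening: 7.8
```

```bash
python3 - <<'E'
from cell import bot
from h import *
s,p=pads(bot);go(s,459,-208,44.5,.053)
E
```

```text
pad 0.97 [339. 188.] [array([ 476.9, -206. ]), array([57.1, 47.3]), np.float64(5.4)]
pad 0.6 [342. 137.] [array([ 474. , -146.7]), array([55.8, 48.7]), np.float64(3.4)]
tcp [ 461.4 -204.2  131.2] zang 0.06 d(x,y,z cm) [ 0.36  8.67 -0.27] roll 0.007 F [ 0.2  0.2 -0.7] open 7.8 t 18.6
```

Request:
apply_moves(series=[{"x":0.35,"y":2,"z":-0.2,"roll":0,"jaw":0},{"x":0.35,"y":5,"z":-0.2,"roll":0,"jaw":0},{"x":0.35,"y":7.2,"z":-0.2,"roll":0,"jaw":0},{"x":0.35,"y":7.8,"z":-0.2,"roll":0,"jaw":0},{"x":0.35,"y":7.9,"z":-0.2,"roll":0,"jaw":0}])

```text
t: 19.12
tcp_pos: [458.7, -208.0, 50.7]
eef_rot: [-1.237, 1.167, -1.164]
force: [0.1, 0.3, -0.2]
opening: 7.9
```

Request:
apply_moves(series=[{"x":0,"y":0,"z":0,"roll":0,"jaw":0},{"x":0,"y":0,"z":0,"roll":0,"jaw":0},{"x":0,"y":0,"z":0,"roll":0,"jaw":0}])

```text
t: 19.37
tcp_pos: [459.8, -208.7, 52.6]
eef_rot: [-1.236, 1.164, -1.167]
force: [0.4, -0.1, -0.9]
opening: 7.7
```

```bash
python3 - <<'E'
from cell import bot
from h import *
s=bot.sense();go(s,459,-208,44.5,.053)
E
```

```text
tcp [ 459.8 -208.7   52.6] zang 0.059 d(x,y,z cm) [-0.08  0.81 -0.08] roll 0.006 F [ 0.4 -0.1 -0.9] open 7.7 t 19.37
```

Request:
apply_moves(series=[{"x":-0.08,"y":0.3,"z":-0.05,"roll":0,"jaw":0},{"x":-0.08,"y":0.5,"z":-0.05,"roll":0,"jaw":0},{"x":-0.08,"y":0.7,"z":-0.05,"roll":0,"jaw":0},{"x":-0.08,"y":0.8,"z":-0.05,"roll":0,"jaw":0},{"x":-0.08,"y":0.8,"z":-0.05,"roll":0,"jaw":0}])

```text
t: 19.78
tcp_pos: [458.6, -207.7, 44.1]
eef_rot: [-1.236, 1.165, -1.166]
force: [-2.2, 1.3, 14.2]
opening: 7.9
```

Request:
apply_moves(series=[{"x":0,"y":0,"z":0,"roll":0,"jaw":0}])

```text
t: 19.87
tcp_pos: [458.6, -207.7, 44.1]
eef_rot: [-1.236, 1.165, -1.166]
force: [-1.5, 2.2, 14.9]
opening: 8.0
```

Request:
apply_moves(series=[{"x":0,"y":-0.05,"z":0,"roll":0,"jaw":0},{"x":0,"y":-0.05,"z":0,"roll":0,"jaw":3},{"x":0,"y":-0.05,"z":0,"roll":0,"jaw":3},{"x":0,"y":-0.05,"z":0,"roll":0,"jaw":3},{"x":0,"y":-0.05,"z":0,"roll":0,"jaw":3}])

```text
t: 20.28
tcp_pos: [458.4, -207.8, 43.7]
eef_rot: [-1.237, 1.166, -1.166]
force: [0.2, 0.1, 0.7]
opening: 28.2
```

Request:
apply_moves(series=[{"x":0,"y":-2,"z":0,"roll":0,"jaw":3},{"x":0,"y":-5,"z":0,"roll":0,"jaw":3},{"x":0,"y":-8,"z":0,"roll":0,"jaw":3},{"x":0,"y":-12,"z":0,"roll":0,"jaw":3},{"x":0,"y":-14,"z":0,"roll":0,"jaw":4}])

```text
t: 20.7
tcp_pos: [458.9, -208.4, 187.1]
eef_rot: [-1.235, 1.164, -1.168]
force: [1.2, -0.5, -0.0]
opening: 33.3
```

```bash
python3 - <<'E'
from cell import bot
from h import *
s=bot.sense();p=bot.read_camera("wrist");cv2.imwrite("pics/w8.png",p["frame"])
C=cloud(p,s);plate(C,(459,-209),85,30)
go(s,624.5,117,185,-.3)
E
```

```text
plate 458.2 -209.4 mean [ 457.7 -208.4   85.4] size 9.2 38.7 normal ang 0.057 430
tcp [ 458.9 -208.4  187.1] zang 0.058 d(x,y,z cm) [-31.52   0.22  18.43] roll 0.358 F [ 1.2 -0.5 -0. ] open 33.3 t 20.7
```

View pics/w8.png

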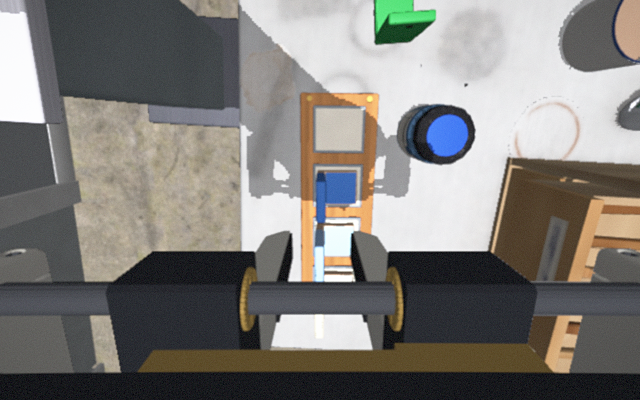

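Mid stands on pad 2 at (340,187). Now the navy tile.

Request:
apply_moves(series=[{"x":-3.8,"y":0,"z":1,"roll":0.03,"jaw":5},{"x":-7.5,"y":0,"z":2.5,"roll":0.08,"jaw":5},{"x":-11,"y":0,"z":4.5,"roll":0.15,"jaw":6},{"x":-14.5,"y":0,"z":6.8,"roll":0.22,"jaw":6},{"x":-18,"y":0,"z":9,"roll":0.3,"jaw":6}])

```text
t: 21.17
tcp_pos: [538.1, -21.0, 183.7]
eef_rot: [-1.083, 1.387, -1.387]
force: [0.6, -0.1, 0.1]
opening: 59.2
```

```bash
python3 - <<'E'
from cell import bot
from h import *
s=bot.sense();go(s,624.3,119,150,-.3)
E
```

```text
tcp [538.1 -21.  183.7] zang -0.245 d(x,y,z cm) [-15.67   3.38   4.96] roll 0.055 F [ 0.6 -0.1  0.1] open 59.2 t 21.17
```

Request:
apply_moves(series=[{"x":-4,"y":0,"z":1.2,"roll":0.05,"jaw":6},{"x":-8,"y":0.5,"z":2.4,"roll":0.05,"jaw":6},{"x":-12,"y":1.5,"z":3.7,"roll":0.05,"jaw":6},{"x":-15,"y":3,"z":4.9,"roll":0.05,"jaw":6},{"x":-15.7,"y":3.4,"z":5,"roll":0.05,"jaw":6}])

```text
t: 21.58
tcp_pos: [625.4, 124.7, 146.9]
eef_rot: [-1.061, 1.417, -1.414]
force: [-0.8, 0.3, 0.3]
opening: 59.7
```

Request:
apply_moves(series=[{"x":0,"y":0,"z":0,"roll":0,"jaw":6},{"x":0,"y":0,"z":0,"roll":0,"jaw":6},{"x":0,"y":0,"z":0,"roll":0,"jaw":6},{"x":0,"y":0,"z":0,"roll":0,"jaw":6}])

```text
t: 21.92
tcp_pos: [623.4, 115.6, 150.6]
eef_rot: [-1.055, 1.422, -1.423]
force: [-0.6, -0.2, -0.3]
opening: 60.1
```

```bash
python3 - <<'E'
from cell import bot
from h import *
s=bot.sense();p=bot.read_camera("wrist");cv2.imwrite("pics/w9.png",p["frame"])
C=cloud(p,s);plate(C,(624.5,118),74,35)
go(s,624.3,119,33,-.3)
E
```

```text
plate 623.8 118.8 mean [624.  120.2  74.5] size 39.0 9.2 normal ang -0.295 544
tcp [623.4 115.6 150.6] zang -0.294 d(x,y,z cm) [-0.35 11.76 -0.02] roll 0.006 F [-0.6 -0.2 -0.3] open 60.1 t 21.92
```

View pics/w9.png

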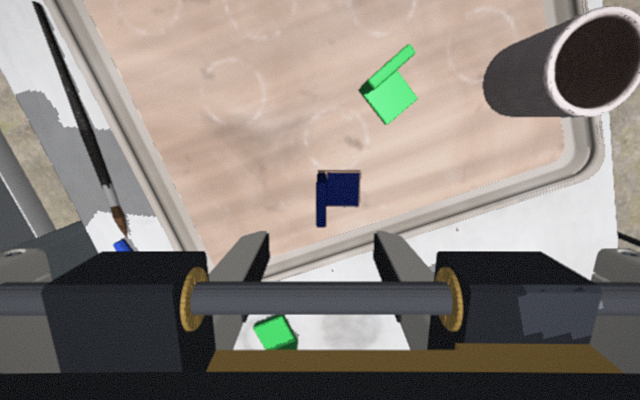

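Navy tile at (340,190), aligned with the jaws. The greens are clear.

Request:
apply_moves(series=[{"x":-0.3,"y":3,"z":-0.05,"roll":0,"jaw":5},{"x":-0.3,"y":7,"z":-0.05,"roll":0,"jaw":4},{"x":-0.3,"y":10.2,"z":-0.05,"roll":0,"jaw":4},{"x":-0.3,"y":11.8,"z":-0.05,"roll":0,"jaw":4},{"x":-0.3,"y":11.8,"z":-0.05,"roll":0,"jaw":4}])

```text
t: 22.38
tcp_pos: [622.0, 119.4, 29.0]
eef_rot: [-1.061, 1.424, -1.421]
force: [-0.2, 0.1, -0.0]
opening: 40.2
```

Request:
apply_moves(series=[{"x":0,"y":0,"z":0,"roll":0,"jaw":3},{"x":0,"y":0,"z":0,"roll":0,"jaw":0},{"x":0,"y":0,"z":0,"roll":0,"jaw":0},{"x":0,"y":0,"z":0,"roll":0,"jaw":0},{"x":0,"y":0,"z":0,"roll":0,"jaw":0}])

```text
t: 22.8
tcp_pos: [624.7, 121.0, 33.1]
eef_rot: [-1.055, 1.419, -1.42]
force: [-0.4, 0.7, -0.5]
opening: 11.3
```

Request:
apply_moves(series=[{"x":0,"y":0,"z":0,"roll":0,"jaw":0},{"x":0,"y":0,"z":0,"roll":0,"jaw":0},{"x":0,"y":0,"z":0,"roll":0,"jaw":0}])

```text
t: 23.05
tcp_pos: [624.6, 121.0, 32.9]
eef_rot: [-1.056, 1.42, -1.42]
force: [-1.5, 0.2, 7.0]
opening: 7.9
```

```bash
python3 - <<'E'
from cell import bot
from h import *
s=bot.sense();go(s,623.8,118.8,33,-.295)
E
```

```text
tcp [624.6 121.   32.9] zang -0.291 d(x,y,z cm) [ 0.23 -0.01 -0.01] roll 0.004 F [-1.5  0.2  7. ] open 7.9 t 23.05
```

Request:
apply_moves(series=[{"x":0,"y":-2,"z":0,"roll":0,"jaw":0},{"x":0,"y":-5,"z":0,"roll":0,"jaw":0},{"x":0,"y":-9,"z":0,"roll":0,"jaw":0},{"x":0,"y":-13,"z":0,"roll":0,"jaw":0},{"x":0,"y":-15.3,"z":0,"roll":0,"jaw":0}])

```text
t: 23.47
tcp_pos: [625.1, 120.6, 188.9]
eef_rot: [-1.054, 1.418, -1.421]
force: [0.6, -0.4, -1.0]
opening: 7.9
```

```bash
python3 - <<'E'
from cell import bot
from h import *
s=bot.sense();go(s,456.1,-145.8,185,.053)
E
```

```text
tcp [625.1 120.6 188.9] zang -0.291 d(x,y,z cm) [30.37  0.31 -8.54] roll -0.344 F [ 0.6 -0.4 -1. ] open 7.9 t 23.47
```

Request:
apply_moves(series=[{"x":3.7,"y":0,"z":-1.2,"roll":-0.05,"jaw":0},{"x":7.4,"y":0,"z":-2.4,"roll":-0.1,"jaw":0},{"x":11.1,"y":0,"z":-3.6,"roll":-0.17,"jaw":0},{"x":14.8,"y":0,"z":-4.8,"roll":-0.25,"jaw":0},{"x":18.4,"y":0,"z":-6,"roll":-0.34,"jaw":0}])

```text
t: 23.88
tcp_pos: [512.4, -39.4, 185.1]
eef_rot: [-1.234, 1.17, -1.17]
force: [0.4, -0.9, -0.8]
opening: 7.6
```

```bash
python3 - <<'E'
from cell import bot
from h import *
s=bot.sense();go(s,456.1,-145.8,150,.053)
E
```

```text
tcp [512.4 -39.4 185.1] zang 0.053 d(x,y,z cm) [10.32  3.51 -6.19] roll 0.0 F [ 0.4 -0.9 -0.8] open 7.6 t 23.88
```

Request:
apply_moves(series=[{"x":3,"y":0,"z":-2.5,"roll":0,"jaw":0},{"x":6,"y":0,"z":-4.5,"roll":0,"jaw":0},{"x":9,"y":0.5,"z":-6,"roll":0,"jaw":0},{"x":10.2,"y":2.5,"z":-6.1,"roll":0,"jaw":0},{"x":10.2,"y":3.5,"z":-6.1,"roll":0,"jaw":0}])

```text
t: 24.3
tcp_pos: [456.7, -146.4, 149.6]
eef_rot: [-1.23, 1.175, -1.178]
force: [0.9, 0.2, -1.9]
opening: 7.9
```

Request:
apply_moves(series=[{"x":0,"y":0,"z":0,"roll":0,"jaw":0},{"x":0,"y":0,"z":0,"roll":0,"jaw":0},{"x":0,"y":0,"z":0,"roll":0,"jaw":0}])

```text
t: 24.55
tcp_pos: [458.2, -142.7, 150.3]
eef_rot: [-1.232, 1.172, -1.173]
force: [1.2, -0.1, -1.6]
opening: 8.3
```

```bash
python3 - <<'E'
from cell import bot
from h import *
s,p=pads(bot);go(s,456.1,-145.8,44,.053);cv2.imwrite("pics/w10.png",p["frame"])
E
```

```text
pad 0.66 [334. 190.] [array([ 473.9, -144.7]), array([55.7, 47. ]), np.float64(2.8)]
pad 0.43 [328. 336.] [array([ 475.3, -309.6]), array([12.6,  6.7]), np.float64(2.8)]
tcp [ 458.2 -142.7  150.3] zang 0.05 d(x,y,z cm) [ 0.3  10.63 -0.23] roll -0.003 F [ 1.2 -0.1 -1.6] open 8.3 t 24.55
```

View pics/w10.png

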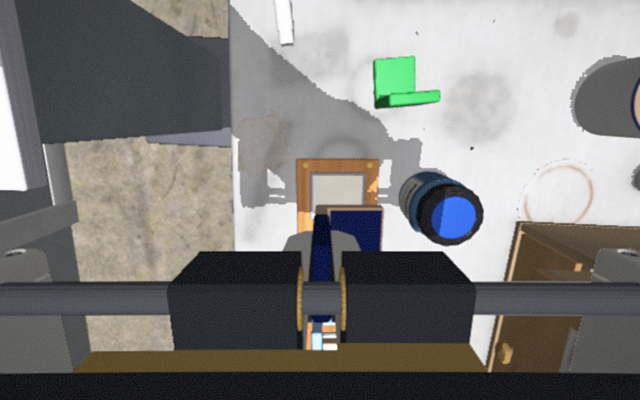

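Pad 1 at (338,190) is ahead of the foot, and the jar at (440,210) is clear. Lowering.

Request:
apply_moves(series=[{"x":0.3,"y":2,"z":-0.2,"roll":0,"jaw":0},{"x":0.3,"y":5,"z":-0.2,"roll":0,"jaw":0},{"x":0.3,"y":8,"z":-0.2,"roll":0,"jaw":0},{"x":0.3,"y":9.5,"z":-0.2,"roll":0,"jaw":0},{"x":0.3,"y":9.8,"z":-0.2,"roll":0,"jaw":0}])

```text
t: 25.07
tcp_pos: [455.5, -145.5, 50.0]
eef_rot: [-1.234, 1.175, -1.17]
force: [-0.7, -0.6, -1.2]
opening: 7.8
```

Request:
apply_moves(series=[{"x":0,"y":0,"z":0,"roll":0,"jaw":0},{"x":0,"y":0,"z":0,"roll":0,"jaw":0},{"x":0,"y":0,"z":0,"roll":0,"jaw":0}])

```text
t: 25.32
tcp_pos: [456.8, -146.3, 53.0]
eef_rot: [-1.231, 1.171, -1.174]
force: [0.5, 0.1, -0.2]
opening: 7.9
```

```bash
python3 - <<'E'
from cell import bot
from h import *
s=bot.sense();go(s,456.1,-145.8,44,.053)
E
```

```text
tcp [ 456.8 -146.3   53. ] zang 0.049 d(x,y,z cm) [-0.05  0.9  -0.07] roll -0.004 F [ 0.5  0.1 -0.2] open 7.9 t 25.32
```

Request:
apply_moves(series=[{"x":-0.05,"y":0.3,"z":-0.05,"roll":0,"jaw":0},{"x":-0.05,"y":0.6,"z":-0.05,"roll":0,"jaw":0},{"x":-0.05,"y":0.8,"z":-0.05,"roll":0,"jaw":0},{"x":-0.05,"y":0.88,"z":-0.05,"roll":0,"jaw":0},{"x":-0.05,"y":0.88,"z":-0.05,"roll":0,"jaw":0}])

```text
t: 25.73
tcp_pos: [455.7, -145.7, 43.6]
eef_rot: [-1.231, 1.173, -1.173]
force: [-0.4, 0.4, 9.7]
opening: 8.2
```

Request:
apply_moves(series=[{"x":0,"y":0,"z":0,"roll":0,"jaw":0}])

```text
t: 25.82
tcp_pos: [455.8, -145.7, 43.6]
eef_rot: [-1.231, 1.173, -1.173]
force: [-0.9, -0.2, 9.4]
opening: 7.9
```

Request:
apply_moves(series=[{"x":0,"y":-0.02,"z":0,"roll":0,"jaw":0},{"x":0,"y":-0.02,"z":0,"roll":0,"jaw":3},{"x":0,"y":-0.02,"z":0,"roll":0,"jaw":3},{"x":0,"y":-0.02,"z":0,"roll":0,"jaw":3},{"x":0,"y":-0.02,"z":0,"roll":0,"jaw":3}])

```text
t: 26.23
tcp_pos: [455.5, -145.8, 43.2]
eef_rot: [-1.232, 1.173, -1.173]
force: [1.0, 0.4, -0.5]
opening: 28.0
```

Request:
apply_moves(series=[{"x":0,"y":-2,"z":0,"roll":0,"jaw":3},{"x":0,"y":-5,"z":0,"roll":0,"jaw":3},{"x":0,"y":-9,"z":0,"roll":0,"jaw":3},{"x":0,"y":-13,"z":0,"roll":0,"jaw":3},{"x":0,"y":-17,"z":0,"roll":0,"jaw":4}])

```text
t: 26.65
tcp_pos: [454.7, -145.9, 214.8]
eef_rot: [-1.233, 1.174, -1.173]
force: [2.1, -0.8, 0.6]
opening: 33.2
```

Request:
apply_moves(series=[{"x":-3,"y":0,"z":0,"roll":0,"jaw":4},{"x":-6,"y":0,"z":1,"roll":0,"jaw":4},{"x":-10,"y":0,"z":2,"roll":0,"jaw":4},{"x":-14,"y":0,"z":3,"roll":0,"jaw":4},{"x":-18,"y":0,"z":4,"roll":0,"jaw":4}])

```text
t: 27.07
tcp_pos: [486.6, 37.7, 213.5]
eef_rot: [-1.231, 1.173, -1.174]
force: [0.8, 0.3, -0.1]
opening: 40.3
```

Request:
apply_moves(series=[{"x":-4,"y":0,"z":0,"roll":0,"jaw":4},{"x":-8,"y":0,"z":1,"roll":0,"jaw":4},{"x":-9,"y":0,"z":1,"roll":0,"jaw":4},{"x":-9,"y":0,"z":1,"roll":0,"jaw":4},{"x":-9,"y":0,"z":1,"roll":0,"jaw":4}])

```text
t: 27.48
tcp_pos: [491.9, 126.3, 213.0]
eef_rot: [-1.234, 1.172, -1.172]
force: [-0.6, -2.1, 0.2]
opening: 39.9
```

```bash
python3 - <<'E'
from cell import bot
from h import *
p=bot.read_camera("top");C=cloud(p)
for i in range(4): plate(C,(455.5+3*i,-147.5-62*i),85,30)
cv2.imwrite("pics/t2.png",cv2.resize(p["frame"][160:260,300:460],None,fx=5,fy=5,interpolation=cv2.INTER_CUBIC))
for n in("jar_blue","jar_cream"):
    for r in bot.trace(p,n)[:2]:
        P=C[r["mask"]];print(n,round(r["p"],2),np.round(r["location"]),np.nanmedian(P,0).round(1))
q=bot.read_camera("side");cv2.imwrite("pics/s2.png",cv2.resize(q["frame"][140:230,290:410],None,fx=6,fy=6,interpolation=cv2.INTER_CUBIC))
E
```

```text
plate 453.8 -148.5 mean [ 453.7 -148.5   84.4] size 36.7 8.3 normal ang -0.005 48
plate 456.2 -210.8 mean [ 456.6 -209.5   84.3] size 39.4 8.3 normal ang -0.003 51
plate 458.6 -271.3 mean [ 458.8 -271.2   84.4] size 37.8 8.2 normal ang -0.006 50
plate 461.0 -332.2 mean [ 461.9 -331.2   85. ] size 37.0 8.3 normal ang -0.006 47
jar_blue 0.92 [361. 200.] [ 564.3 -143.8   71.9]
jar_blue 0.4 [404. 232.] [ 474.1 -269.4   23.7]
jar_cream 0.9 [425. 198.] [ 572.2 -318.1   71.6]
```

View pics/t2.png

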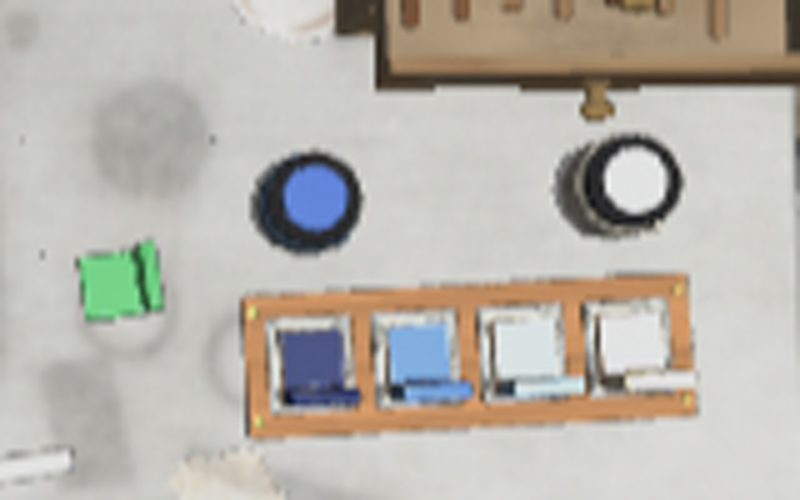

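View pics/s2.png

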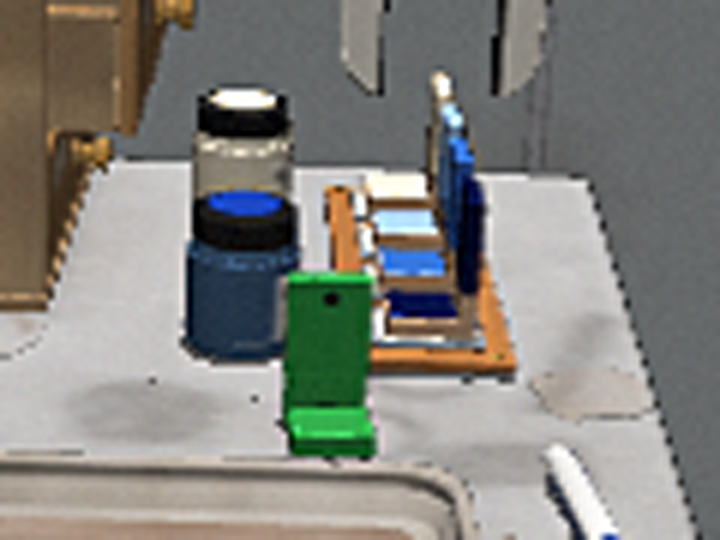

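All four tiles are upright, one per pad, at about (315,360), (425,355), (530,350) and (635,345) in the top crop. Against the top camera's own pads, plates are within about 2.5 mm, and the jars haven't moved. Handing in.

```bash
python3 - <<'E'
from cell import bot
print(bot.sense()["force"],bot.sense()["joint_velocities"].round(3));print(bot.close_job())
E
```

```text
[ 0.18776035 -0.26008535 -0.61276422] [-0.     0.001 -0.004 -0.003 -0.002  0.002 -0.003]
the job is handed in; nothing more can be done
None
```

All four tiles stand on the rack in order of shade, and I handed the job in at about 27.6 s; it gave no verdict. From the blue jar's end at the left, very dark blue is on pad 1, medium blue on pad 2, pale blue on pad 3 and cream on pad 4. The green and orange look-alikes and both jars were left alone.

**Position:** in the last top view every plate is within about 2.5 mm of where it should be on its pad, against the 12 mm allowed. The plate tops were 84–85 mm above the bench, which is right for tiles resting on the pads.

**Upright and clear:** the side view shows all four upright. The gripper was away from everything, and both jars were within about 2 mm of their first readings.

**Checks that disagreed:**
- **Pad positions:** the top and wrist cameras put the pads about 2–3 mm apart in x. I placed to the wrist camera's values.
- **Tile angle:** the top view put the tiles about 0.06 rad off the pads. The wrist view put the three tiles it checked (cream, pale and medium) within 0.01 rad. The limit is 0.25 rad, and I put more trust in the wrist view because its images are sharper. I did not check the very dark blue tile's angle with the wrist camera after placing it.

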